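# Turn the washed heating-block inserts in the slide-jaw clamp and load the dry-block heater

### The arm

A 6-joint arm with a two-finger parallel gripper is mounted at the origin on the work surface. World frame = base frame: x ahead of the robot, y to its left, z up, the work surface at z = 0. Lengths are in m, angles in rad, forces in N, time in s.
With the tool pointing down it reaches from about 0.3 to 0.775 m from the base axis. Payload 14.6 kg.
Tool frame: the origin (TCP) lies between the finger pads; the fingertips stand 11 mm ahead of it and the grasp point (between the pads) lies 8 mm behind it (env.tcp_to_tips is the distance from the TCP to the fingertips, in m); z points along the fingers, y is the line along which they close (so a half turn about z gives the same grasp; the last joint's range is limited). The gripper opens to 85 mm and grips with 20 to 120 N. Pads are 22 mm wide; open, the fingers measure 114 mm over their backs; the gripper's body (76 mm by 85 mm) begins 54 mm behind the grasp point. The pads swing forward as they close: fully open they stand 13 mm farther back than shut.
Start: joints at [-1.37, 0.3, 1.521, -0, 1.321, -0.067], TCP at [0.146, -0.53, 0.242] pointing down, gripper open.
Joint ranges: [-3.03, 3.03], [-0.79, 2.21], [0.23, 2.52], [-1.04, 4.18], [0, 3.07], [-2.55, 2.55]. Speed limits (rad/s): [2.22, 2.22, 2.57, 3.14, 3.14, 3.14].

### API

Orientations are given as a unit quaternion [x, y, z, w].
In Python, from station import get_state, read_camera, get_calibration, env gives the robot as it stands.
- The arm moves only by the tool apply_moves, never from a script. Its arguments are lists of equal length, an entry for each row: "linear": the shift along the tool's x, y, z normalised to -1 to 1, where 1 is 2 cm, a list of three; "dr": the turn, a rotation vector about the tool's x, y, z normalised to -1 to 1, where 1 is 0.08 rad, a list of three. In form: {"linear": [[tx, ty, tz], ...], "dr": [[ax, ay, az], ...]}. A call has 1 to 8 rows; each row shifts and turns the commanded pose from where the row before left it, along the tool's axes as they then stand; what a row does not reach is not made up. A row lasts 1/8 s, in which the tool goes at most 62.5 mm and 10.7 degrees, less where a joint would pass 70% of its speed; a pose out of reach is approached as far as the arm can. A call with a number of a shift or a turn outside -1 to 1 is refused whole. A call with a gripper value outside its range is refused whole. "claw" is the opening in per cent of the stroke, from 0 (shut) to 100 (fully open), set as the call begins (left out, the last holds). The fingers move at their own pace and stop on an object; "newtons" is the grip in N (left out, the last holds). Time passes only in rows, so rows that do not move let the fingers close. It gives the time, the measured TCP pose, the force, the opening and the grip force at its end, in the units of the state.
- get_state(): the state, without advancing time (a new reading comes with each control period).
- read_camera(name): name is "side" or "top"; returns the picture (480x640x3 uint8, red, green, blue); there is no depth.
- get_calibration(name): a dict with "K" (3x3 intrinsics, pixels), "rvec" (rotation vector, rad) and "tvec" (3), from world to camera coordinates, as OpenCV has them. Camera axes: x right, y down, z forward; pixel columns grow to the right and rows downward; lengths in m; the calibration is good to about 2 mm. A picture is of the moment at which its call begins. get_calibration takes no time and is no camera call.
- env.sign_off(): hands the job in; it is judged then, once.
The state is a dict: "time": time; "joint_positions": joint angles; "qvel": joint speeds; "effort": joint torques, N m; "eef_pos": TCP position; "tool_rot": TCP orientation; "ft_force": force on the tool from outside, world axes, zero at the start; "wrist_torque": the same for the moment, N m; "gripper_width": finger opening in m; "finger_force": force on a finger pad.
Only numpy, scipy, OpenCV 4.12 (cv2) and the standard library are available. Lean on these libraries where they do the work, as an engineer would, in place of code of your own. Each camera call takes 0.05 s, during which the arm holds its last target. There are 200 camera calls.

### The job

The washed inserts are draining on the rubber mat: load every one into its own pocket of the dry-block heater, wells up and fully seated (any pocket will do), then switch the heater on. Two of them lie wells down; turn these over one at a time with the slide-jaw clamp - stand the insert on end in it, slide the jaw up so that it grips the insert by itself, upright, let go, take the insert afresh from the other side, and seat it in the heater before you clamp the other one. Leave the tray of tubes, the bottle and the tip box alone.

Things in the scene. Friction and masses are not known exactly. Their poses are not given: they have to be found in the camera images.
- insert1: Bare aluminium insert, 210 g: plate 44 x 90 x 8 mm with 8 dark round wells (13 mm) in its outer face; behind it, centred, a block 44 x 50 x 22 mm, so the plate juts out 20 mm at each end (ears). 44 (x) x 90 (y) x 30 mm; long sides flat, 44 mm apart. Origin: centre of the wells face; z points out of the wells, y along the length. Ends alike. Starts wells down.
- insert2: Bare aluminium insert, 210 g: plate 44 x 90 x 8 mm with 8 dark round wells (13 mm) in its outer face; behind it, centred, a block 44 x 50 x 22 mm, so the plate juts out 20 mm at each end (ears). 44 (x) x 90 (y) x 30 mm; long sides flat, 44 mm apart. Origin: centre of the wells face; z points out of the wells, y along the length. Ends alike. Starts wells down.
- insert3: Bare aluminium insert, 210 g: plate 44 x 90 x 8 mm with 8 dark round wells (13 mm) in its outer face; behind it, centred, a block 44 x 50 x 22 mm, so the plate juts out 20 mm at each end (ears). 44 (x) x 90 (y) x 30 mm; long sides flat, 44 mm apart. Origin: centre of the wells face; z points out of the wells, y along the length. Ends alike. Starts wells up; may be absent.
- insert4: Bare aluminium insert, 210 g: plate 44 x 90 x 8 mm with 8 dark round wells (13 mm) in its outer face; behind it, centred, a block 44 x 50 x 22 mm, so the plate juts out 20 mm at each end (ears). 44 (x) x 90 (y) x 30 mm; long sides flat, 44 mm apart. Origin: centre of the wells face; z points out of the wells, y along the length. Ends alike. Starts wells up; may be absent.
- mat: Fixed black rubber draining mat, 270 x 290 x 4 mm thick. Origin: centre of its underside, on the bench.
- clamp: Fixed slide-jaw clamp. Base plate 60 (x) x 180 mm (y, -145 to +35), its top 12 mm above the bench. Fixed jaw 36 wide (x), 24 mm thick, top 30 mm above the bench; the moving jaw on the -y side is as wide and high, 75 mm long. Origin: on the bench below the middle of the fixed jaw's gripping face, which faces -y; z up.
- clamp_seat (a point): Middle of the foot of the fixed jaw's face, on the base plate. An insert stands here on end: one ear (8 x 20 mm) between the jaws, resting on the base plate, its back against the fixed jaw, its block over the fixed jaw (2 mm clear), wells facing the moving jaw. Unclamped it leans about 5 degrees. The jaws are narrower than the insert, so its long sides stay free.
- jaw (a joint): Travel of the clamp's moving jaw, m: 0 = open, 32 mm between the faces; grows to 0.030 as the jaw closes towards +y of the clamp (gap = 0.032 - value; an 8 mm ear is gripped at 0.024). About 6 N of drag; it stays where it is left, and a gripped ear can be pulled straight up out of it.
- jaw_grip (a point): Point in the black upright handle of the moving jaw (30 mm wide in x, 12 mm thick in y, standing from 30 to 60 mm above the bench), 12 mm below its top and midway in its thickness. The handle's middle is 60 mm behind the moving jaw's face.
- heater: Fixed dry-block heater, white, 260 (x, -100 to +160) x 210 mm (y), deck 55 mm above the bench. Origin: on the bench below the middle of the four pockets; z up. Two troughs 56 mm wide, 35 mm deep run along x at y = -52 and +52 mm, x -90 to +90, two pockets in each. Beside a seated insert (in x) the trough is open for fingers: 29 mm between neighbours, 31 mm at the ends.
- pocket1 (a point): Where the centre of the wells face (an insert's origin) is when an insert is seated, wells up, in this pocket: 63 mm above the bench, at x = -36.5 mm, y = -52 mm of the heater. The insert lies with its length along the heater's y, block in the trough (3 mm play), ears on the deck, between 6 mm high ribs beside the ear ends (2 mm play).
- pocket2 (a point): Where the centre of the wells face (an insert's origin) is when an insert is seated, wells up, in this pocket: 63 mm above the bench, at x = 36.5 mm, y = -52 mm of the heater. The insert lies with its length along the heater's y, block in the trough (3 mm play), ears on the deck, between 6 mm high ribs beside the ear ends (2 mm play).
- pocket3 (a point): Where the centre of the wells face (an insert's origin) is when an insert is seated, wells up, in this pocket: 63 mm above the bench, at x = -36.5 mm, y = 52 mm of the heater. The insert lies with its length along the heater's y, block in the trough (3 mm play), ears on the deck, between 6 mm high ribs beside the ear ends (2 mm play).
- pocket4 (a point): Where the centre of the wells face (an insert's origin) is when an insert is seated, wells up, in this pocket: 63 mm above the bench, at x = 36.5 mm, y = 52 mm of the heater. The insert lies with its length along the heater's y, block in the trough (3 mm play), ears on the deck, between 6 mm high ribs beside the ear ends (2 mm play).
- power (a joint): The heater's power switch, a black toggle lever about 45 mm long on the deck on the heater's far (+x) side, 128 mm from the origin. 0 = off (leaning to -y of the heater), 1.0 rad = on (leaning to +y); on counts from 0.8. Stays where it is put; a light push on its end will do.
- power_tip (a point): Centre of the black ball (26 mm) at the tip of the power lever, about 117 mm above the bench when off; it stands 45 mm from the lever's pivot, which lies 77 mm above the bench. The lever stops against its ends at 0 and 1.0 rad.
- tubetray: Bystander: white foam tray 120 x 160 mm with blue-capped tubes, 90 mm high. Origin: centre of its underside.
- bottle: Bystander: white bottle, 60 mm across, 130 mm high. Origin: centre of its underside.
- tipbox: Bystander: grey box of pipette tips with a clear lid, 85 x 120 x 62 mm. Origin: centre of its underside.
Mind the look-alikes: they are no part of the job. What is shaped like the insert2 but blue, purple or red is not meant.

How it is judged:
By the outcome, as a careful person would: the job done as asked, in the order asked, and still so for the second after the job is handed in, with the robot touching nothing.
Of insert3, insert4 only 1 to 2 are there at a start; the rules pass over those that are not, and their reading is None.
At some moment in a run one of insert3, insert4 may be knocked a few centimetres aside while the robot is not near it.
It also fails if it takes over 210 s, if anything falls off the work surface, if the arm or the gripper's body presses on something with over 40 N, if the wrist force passes 120 N, or if a joint passes its speed limit or range.

## Working session

There is one attempt and no reset: what is moved stays moved. The work goes in short steps, Python scripts to look and compute and a tool call to move; the robot and the scene stay as the last step left them, time stands still between calls to the robot, and variables do not carry over. Pictures are saved under pics/ and viewed, at most 14 in all, crops included, and the job is handed in when it is done.

Besides the shell and the picture viewer there is one more tool, called after "Emit:" in YAML: its name, and indented under it one key for each argument. apply_moves: Moves the arm, as the interface text tells. Its arguments: {"type":"object","properties":{"linear":{"type":"array","items":{"type":"array","items":{"type":"number","minimum":-1,"maximum":1}}},"dr":{"type":"array","items":{"type":"array","items":{"type":"number","minimum":-1,"maximum":1}}},"claw":{"type":"number"},"newtons":{"type":"number"}},"required":["linear","dr"]}

```bash
ls; mkdir -p pics
python3 - <<'E'
from station import *
import cv2
for n in("top","side"):
    im=read_camera(n);cv2.imwrite(f"pics/{n}0.png",im[:,:,::-1])
    c=get_calibration(n);R=cv2.Rodrigues(c["rvec"])[0];print(n,c["K"].tolist(),(-R.T@c["tvec"]).round(3).tolist(),R.round(2).tolist())
print(get_state())
E
```

```text
pics
top [[591.6419767197712, 0.0, 327.37684947289097], [0.0, 591.6419767197712, 244.3852612479654], [0.0, 0.0, 1.0]] [0.312, 0.015, 1.351] [[-0.01, -1.0, -0.02], [-0.98, 0.01, -0.19], [0.19, 0.02, -0.98]]
side [[487.6195521969976, 0.0, 318.3038620643476], [0.0, 487.6195521969976, 237.23113834066504], [0.0, 0.0, 1.0]] [0.169, 0.603, 0.851] [[-0.83, -0.55, 0.01], [-0.42, 0.63, -0.66], [0.36, -0.55, -0.75]]
{'time': 0.1, 'joint_positions': array([-1.36958821e+00,  3.00439255e-01,  1.52149273e+00, -2.25060413e-05,
        1.32070397e+00, -6.65906791e-02]), 'qvel': array([-1.43953756e-03, -1.86711961e-03, -2.27525073e-03,  3.95844562e-04,
       -3.17076709e-04, -5.66445753e-05]), 'effort': array([ 1.65853809e-03, -5.44378066e+01, -3.62370014e+01, -4.83700035e-05,
        3.03524037e-03,  9.55631265e-06]), 'eef_pos': array([ 0.14549455, -0.53021123,  0.24177615]), 'tool_rot': array([ 9.91048354e-01,  1.33502390e-01, -4.59618618e-05, -5.19735267e-04]), 'ft_force': array([0.31589728, 0.03250009, 0.07296927]), 'wrist_torque': array([-0.02659662, -0.00516993, -0.01077898]), 'finger_force': 0.0, 'gripper_width': 0.08560306725922227}
```

View pics/top0.png

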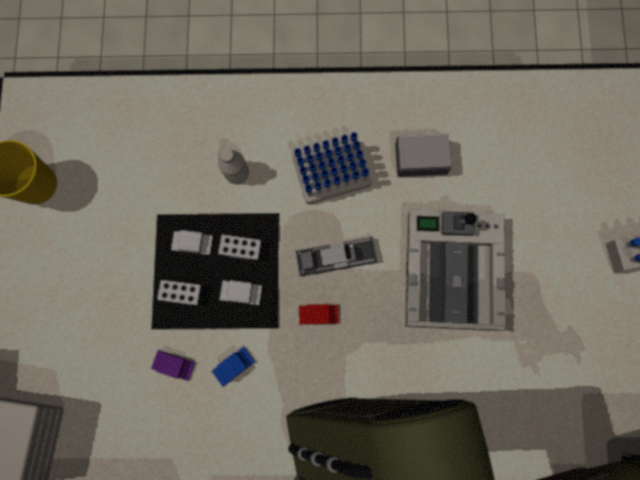

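View pics/side0.png

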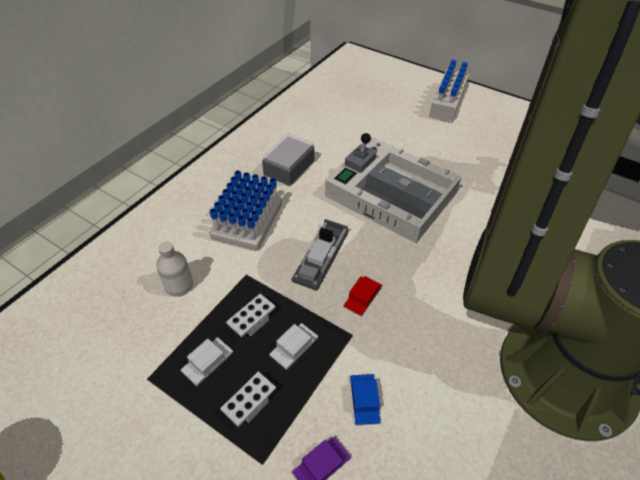

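```bash
cat > h.py <<'E'
from station import *
import cv2, numpy as np
from scipy.spatial.transform import Rotation as Ro
C={}
for n in("top","side"):
    c=get_calibration(n);R=cv2.Rodrigues(c["rvec"])[0];C[n]=(np.array(c["K"]),R,np.ravel(c["tvec"]))
def w(n,uv,z):
    K,R,t=C[n];o=-R.T@t;d=R.T@np.linalg.solve(K,[uv[0],uv[1],1.]);return o+d*(z-o[2])/d[2]
def px(n,P):
    K,R,t=C[n];p=K@(R@np.asarray(P)+t);return p[:2]/p[2]
def tri(a,b):
    A=[];B=[]
    for n,uv in(("top",a),("side",b)):
        K,R,t=C[n];o=-R.T@t;d=R.T@np.linalg.solve(K,[uv[0],uv[1],1.]);d/=np.linalg.norm(d);M=np.eye(3)-np.outer(d,d);A.append(M);B.append(M@o)
    return np.linalg.solve(sum(A),sum(B))
E
python3 - <<'E'
from h import *
t=cv2.imread("pics/top0.png")
s=cv2.imread("pics/side0.png")
a=cv2.resize(t[200:340,285:520],None,fx=3.4,fy=3.4,interpolation=cv2.INTER_CUBIC)
cv2.imwrite("pics/c1.png",a)
b=cv2.resize(s[120:300,280:480],None,fx=3.3,fy=3.3,interpolation=cv2.INTER_CUBIC)
cv2.imwrite("pics/c2.png",b)
g=cv2.cvtColor(t,cv2.COLOR_BGR2GRAY)
# mat region
m=np.zeros_like(g);m[218:324,158:276]=(g[218:324,158:276]>75)*255
m=cv2.morphologyEx(m,cv2.MORPH_CLOSE,np.ones((5,5)))
for c in cv2.findContours(m,0,2)[0]:
    if cv2.contourArea(c)<100:continue
    r=cv2.minAreaRect(c);p=cv2.boxPoints(r)
    for z in(.034,.026):
        q=np.array([w("top",x,z) for x in p]);e=q[1]-q[0];f=q[2]-q[1]
        print(z,np.round(r[0],1),q.mean(0).round(4)[:2],[round(np.linalg.norm(e),4),round(float(np.degrees(np.arctan2(e[1],e[0]))),1)],[round(np.linalg.norm(f),4),round(float(np.degrees(np.arctan2(f[1],f[0]))),1)])
E
```

```text
0.034 [240.3 291.6] [0.4558 0.2384] [np.float64(0.0474), -4.9] [np.float64(0.0906), -97.0]
0.026 [240.3 291.6] [0.4567 0.2398] [np.float64(0.0477), -4.9] [np.float64(0.0912), -97.0]
0.034 [178.4 292. ] [0.456  0.3779] [np.float64(0.0465), -4.4] [np.float64(0.0927), -97.5]
0.026 [178.4 292. ] [0.4569 0.3801] [np.float64(0.0468), -4.4] [np.float64(0.0933), -97.5]
0.034 [239.  246.7] [0.5581 0.2438] [np.float64(0.047), -6.4] [np.float64(0.0927), -98.8]
0.026 [239.  246.7] [0.5596 0.2452] [np.float64(0.0472), -6.4] [np.float64(0.0932), -98.8]
0.034 [191.4 241.5] [0.5713 0.3528] [np.float64(0.0493), -4.1] [np.float64(0.092), -97.3]
0.026 [191.4 241.5] [0.5729 0.3549] [np.float64(0.0496), -4.1] [np.float64(0.0926), -97.3]
```

View pics/c1.png

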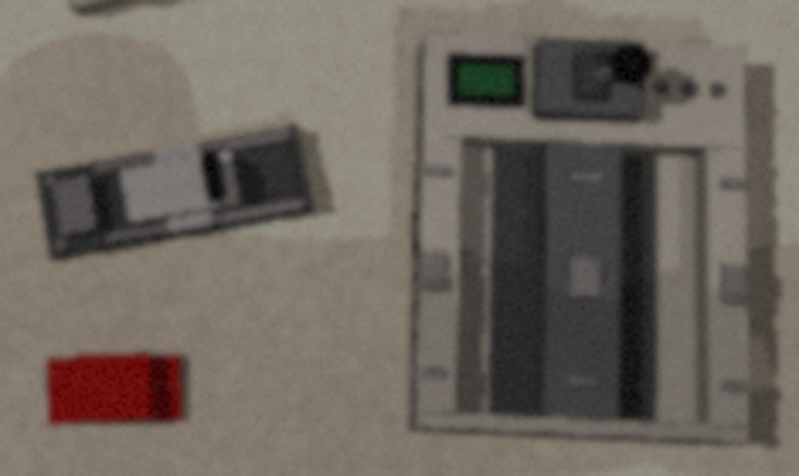

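View pics/c2.png

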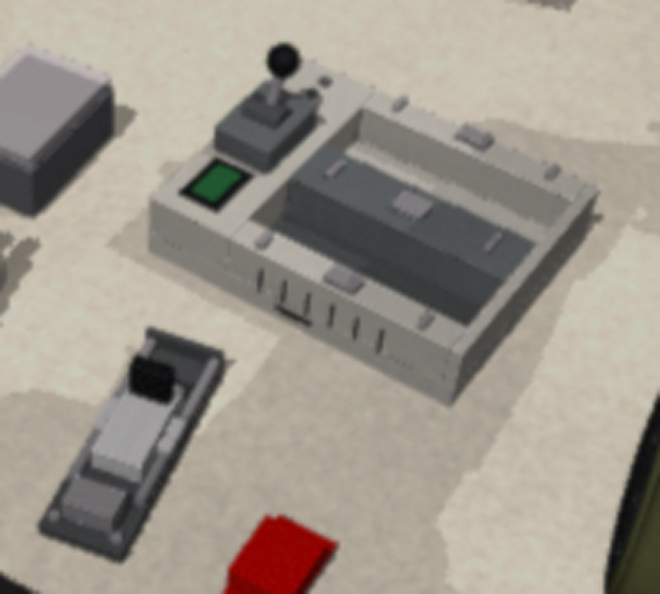

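Run:
```python
from h import *
T=lambda p:np.array(p)/3.4+[285-.5+.5/3.4,200-.5+.5/3.4]
S=lambda p:np.array(p)/3.3+[280-.35,120-.35]
A=[(440,172),(435,270),(435,373),(585,177),(585,275),(582,380),(732,183),(735,283),(735,387)]
B=[(263,240),(342,277),(426,320),(335,170),(412,205),(493,240),(400,102),(475,135),(553,172)]
P=[];
for a,b in zip(A,B):
    q=tri(T(a),S(b));P.append(q);print(q.round(4),w("top",T(a),.06).round(4)[:2],w("side",S(b),.06).round(4)[:2])
for n,f,L in(("top",T,A),("side",S,B)):
    Q=np.array([w(n,f(a),.06) for a in L])
    d=Q[0]+Q[3]+Q[6]-Q[2]-Q[5]-Q[8];e=Q[:3].sum(0)-Q[6:].sum(0)
    print("heater",n,Q.mean(0),np.degrees(np.arctan2(d[1],d[0])),np.degrees(np.arctan2(-e[0],e[1])),np.linalg.norm(e)/3)
# clamp base corners
for n,f,L in(("top",T,[(38,172),(295,127),(312,213),(55,258)]),("side",S,[(40,523),(150,332),(224,352),(120,558)])):
    Q=np.array([w(n,f(a),.012) for a in L]);print(n,Q.round(4)[:,:2].tolist())
    y=(Q[0]+Q[3]-Q[1]-Q[2])/2;L=np.linalg.norm(y);y/=L;print("ctr",Q.mean(0),"len",L,"ang",np.degrees(np.arctan2(-y[0],y[1])),"orig",Q.mean(0)+y*.055)
print("fixed face",w("top",T((95,204)),.03),"mov face",w("top",T((122,192)),.03),"handle",w("top",T((213,175)),.06))
print("handle side",tri(T((213,175)),S((152,378))))
print("ball",tri(T((630,64)),S((283,60))))
```

```text
[ 0.5436 -0.1501  0.0522] [ 0.5416 -0.1493] [ 0.5406 -0.1426]
[ 0.4778 -0.1445  0.0567] [ 0.4776 -0.144 ] [ 0.4764 -0.1414]
[ 0.4116 -0.1427  0.054 ] [ 0.4114 -0.1419] [ 0.4094 -0.1372]
[ 0.5382 -0.2446  0.0526] [ 0.5375 -0.243 ] [ 0.5343 -0.2369]
[ 0.4733 -0.2417  0.0532] [ 0.4736 -0.2401] [ 0.4696 -0.2347]
[ 0.406  -0.2354  0.0588] [ 0.4063 -0.2351] [ 0.4053 -0.2343]
[ 0.5328 -0.3386  0.0565] [ 0.5327 -0.3375] [ 0.5308 -0.3345]
[ 0.4678 -0.3369  0.0553] [ 0.4676 -0.3356] [ 0.4657 -0.3315]
[ 0.4016 -0.3334  0.0534] [ 0.4013 -0.3316] [ 0.3995 -0.3257]
heater top [ 0.47217592 -0.23979338  0.06      ] -3.083478306232688 -2.9198015319999424 0.19005179607683195
heater side [ 0.47016214 -0.23541979  0.06      ] -2.4688833756873434 -3.04772834224898 0.1904376835254965
top [[0.5527, 0.116], [0.5821, -0.0584], [0.523, -0.0687], [0.4939, 0.1043]]
ctr [0.53788894 0.02327991 0.012     ] len 0.17611450362108585 ang 9.56106595083567 orig [0.52875351 0.07751591 0.012     ]
side [[0.549, 0.1192], [0.5819, -0.0611], [0.5282, -0.0742], [0.4911, 0.1132]]
ctr [0.53754696 0.02428697 0.012     ] len 0.1871980007557121 ang 10.790145457547915 orig [0.52725028 0.07831454 0.012     ]
fixed face [0.52743157 0.07651321 0.03      ] mov face [0.53537162 0.05850721 0.03      ] handle [ 0.54099838 -0.00182723  0.06      ]
handle side [ 0.54348852 -0.002284    0.04251417]
ball [ 0.59924707 -0.26328087  0.11568614]
```

```bash
cat >> h.py <<'E'
import json, math
def down(yaw,tilt=0):
    "tool z down, tool x at yaw (deg); then tilted about tool y by tilt deg"
    c,s=np.cos(np.radians(yaw)),np.sin(np.radians(yaw))
    return Ro.from_matrix(np.array([[c,s,0],[s,-c,0],[0,0,-1.]]))*Ro.from_rotvec([0,np.radians(tilt),0])
def plan(wps,start=None,save="cmd.json"):
    "wps: list of (pos, Rotation or None, speed 0..1)."
    if start is None:
        s=get_state();p=s["eef_pos"].copy();R=Ro.from_quat(s["tool_rot"])
    else: p,R=start
    tgt=R
    for q,G,v in wps:
        q=np.asarray(q,float);tgt=G if G is not None else tgt
        n=max(1,math.ceil(np.linalg.norm(q-p)/.02/v-.02),math.ceil(np.linalg.norm((R.inv()*tgt).as_rotvec())/.08/v-.02),math.ceil(np.abs(R.inv().apply(q-p)).max()/.02-.001))
        L=[];D=[]
        for i in range(n):
            l=np.clip(np.round(R.inv().apply(q-p)/.02/(n-i),2),-1,1);d=np.clip(np.round((R.inv()*tgt).as_rotvec()/.08/(n-i),2),-1,1)
            l+=0.;d+=0.
            L.append(l.tolist());D.append(d.tolist());p=p+R.apply(l*.02);R=R*Ro.from_rotvec(d*.08)
        print("->",np.round(q,3),n,"rows")
        for i in range(0,n,8): print(json.dumps({"linear":L[i:i+8],"dr":D[i:i+8]}).replace(" ","").replace(".0,",",").replace(".0]","]"))
    return p,R
E
python3 - <<'E'
from h import *
print(env.tcp_to_tips)
plan([((.30,-.24,.2),down(45),1),((.5595,.245,.13),down(83),1),((.5595,.245,.019),None,1)])
E
```

```text
0.011
-> [ 0.3  -0.24  0.2 ] 17 rows
{"linear":[[0.66,-0.7,0.12],[0.69,-0.68,0.12],[0.71,-0.66,0.12],[0.72,-0.64,0.12],[0.74,-0.62,0.12],[0.76,-0.59,0.13],[0.78,-0.57,0.12],[0.8,-0.55,0.13]],"dr":[[0,0,-0.38],[0,0,-0.38],[0,0,-0.38],[0,0,-0.38],[0,0,-0.38],[0,0,-0.38],[0,0,-0.38],[0,0,-0.38]]}
{"linear":[[0.81,-0.52,0.12],[0.83,-0.5,0.13],[0.85,-0.47,0.12],[0.86,-0.45,0.13],[0.87,-0.42,0.12],[0.88,-0.39,0.13],[0.9,-0.37,0.12],[0.91,-0.34,0.13]],"dr":[[0,0,-0.38],[0,0,-0.38],[0,0,-0.38],[0,0,-0.38],[0,0,-0.38],[0,0,-0.38],[0,0,-0.38],[-0.01,0,-0.38]]}
{"linear":[[0.91,-0.31,0.12]],"dr":[[0,-0.01,-0.39]]}
-> [0.56  0.245 0.13 ] 28 rows
{"linear":[[0.94,-0.28,0.12],[0.95,-0.26,0.12],[0.95,-0.24,0.13],[0.96,-0.22,0.12],[0.96,-0.19,0.13],[0.97,-0.17,0.12],[0.97,-0.15,0.13],[0.97,-0.12,0.12]],"dr":[[0,0,-0.3],[0,0,-0.3],[0,0,-0.3],[0,0,-0.3],[0,0,-0.3],[0,0,-0.3],[0,0,-0.3],[0,0,-0.29]]}
{"linear":[[0.98,-0.1,0.13],[0.98,-0.08,0.12],[0.98,-0.05,0.13],[0.98,-0.03,0.12],[0.98,-0.01,0.13],[0.98,0.01,0.12],[0.98,0.04,0.13],[0.98,0.06,0.12]],"dr":[[0,0,-0.3],[0,0,-0.29],[0,0,-0.3],[0,0,-0.29],[0,0,-0.3],[0,0,-0.29],[0,0,-0.3],[0,0,-0.29]]}
{"linear":[[0.98,0.08,0.13],[0.98,0.11,0.12],[0.97,0.13,0.13],[0.97,0.15,0.12],[0.97,0.18,0.13],[0.96,0.2,0.12],[0.96,0.22,0.13],[0.95,0.25,0.12]],"dr":[[0,0,-0.3],[0,0,-0.29],[0,0,-0.3],[0,0,-0.29],[0,0,-0.3],[0,0,-0.29],[0,0,-0.3],[0,0,-0.29]]}
{"linear":[[0.95,0.27,0.13],[0.94,0.29,0.12],[0.93,0.31,0.13],[0.93,0.33,0.12]],"dr":[[0,0,-0.3],[0,0,-0.29],[0,0,-0.3],[0,0,-0.29]]}
-> [0.56  0.245 0.019] 6 rows
{"linear":[[0,0,0.93],[0,0,0.92],[0,0,0.93],[0,0,0.92],[0,0,0.93],[0,0,0.92]],"dr":[[0,0,0],[0,0,0],[0,0,0],[0,0,0],[0,0,0],[0,0,0]]}
```

```bash
cat >> h.py <<'E'
def legs(wps,start=None):
    "each leg: turn in place, then straight shift; constant rows. (pos|None, Rot|None, max frac)"
    if start is None:
        s=get_state();p=s["eef_pos"].copy();R=Ro.from_quat(s["tool_rot"])
        print("at",p.round(4),"F",s["ft_force"].round(1),"w",round(s["gripper_width"],4),"q",s["joint_positions"].round(2))
    else: p,R=start
    for q,G,v in wps:
        if G is not None:
            r=(R.inv()*G).as_rotvec()/.08
            if np.abs(r).max()>.03:
                n=max(1,math.ceil(np.abs(r).max()/v-.02));d=np.round(r/n,2);print(n,"x dr",d.tolist());R=R*Ro.from_rotvec(d*.08*n)
        if q is not None:
            l=R.inv().apply(np.asarray(q)-p)/.02;n=max(1,math.ceil(np.abs(l).max()/v-.02));d=np.round(l/n,2);print(n,"x lin",d.tolist());p=p+R.apply(d*.02*n)
    print("end",p.round(4));return p,R
E
python3 - <<'E'
from h import *
legs([(None,down(83),1),((.5595,.245,.13),None,1)])
E
```

```text
at [ 0.1455 -0.5302  0.2418] F [0.3 0.  0.1] w 0.0856 q [-1.37  0.3   1.52 -0.    1.32 -0.07]
15 x dr [-0.0, -0.0, -0.98]
42 x lin [0.98, 0.37, 0.13]
end [0.558  0.2471 0.1333]
```

Emit:
apply_moves:
  linear:
    - [0,0,0]
    - [0,0,0]
    - [0,0,0]
    - [0,0,0]
    - [0,0,0]
    - [0,0,0]
    - [0,0,0]
    - [0,0,0]
  dr:
    - [0,0,-0.98]
    - [0,0,-0.98]
    - [0,0,-0.98]
    - [0,0,-0.98]
    - [0,0,-0.98]
    - [0,0,-0.98]
    - [0,0,-0.98]
    - [0,0,-0.98]
  claw: 80
  newtons: 40

```text
time: 1.1
eef_pos: [0.1455, -0.5303, 0.2419]
tool_rot: [0.901, 0.434, 0.0, -0.0]
ft_force: [0.1, 0.2, 0.1]
gripper_width: 0.0681
finger_force: 0.0
```

Emit:
apply_moves:
  linear:
    - [0,0,0]
    - [0,0,0]
    - [0,0,0]
    - [0,0,0]
    - [0,0,0]
    - [0,0,0]
    - [0,0,0]
  dr:
    - [0,0,-0.98]
    - [0,0,-0.98]
    - [0,0,-0.98]
    - [0,0,-0.98]
    - [0,0,-0.98]
    - [0,0,-0.98]
    - [0,0,-0.98]

```text
time: 1.98
eef_pos: [0.1455, -0.5303, 0.242]
tool_rot: [0.75, 0.662, 0.0, -0.0]
ft_force: [0.3, 0.6, -0.2]
gripper_width: 0.0687
finger_force: 0.0
```

Emit:
apply_moves:
  linear:
    - [0.98,0.37,0.13]
    - [0.98,0.37,0.13]
    - [0.98,0.37,0.13]
    - [0.98,0.37,0.13]
    - [0.98,0.37,0.13]
    - [0.98,0.37,0.13]
    - [0.98,0.37,0.13]
    - [0.98,0.37,0.13]
  dr:
    - [0,0,0]
    - [0,0,0]
    - [0,0,0]
    - [0,0,0]
    - [0,0,0]
    - [0,0,0]
    - [0,0,0]
    - [0,0,0]

```text
time: 2.98
eef_pos: [0.2247, -0.3812, 0.2213]
tool_rot: [0.751, 0.661, 0.0, -0.0]
ft_force: [-0.0, -0.2, 0.9]
gripper_width: 0.0683
finger_force: 0.0
```

Emit:
apply_moves:
  linear:
    - [0.98,0.37,0.13]
    - [0.98,0.37,0.13]
    - [0.98,0.37,0.13]
    - [0.98,0.37,0.13]
    - [0.98,0.37,0.13]
    - [0.98,0.37,0.13]
    - [0.98,0.37,0.13]
    - [0.98,0.37,0.13]
  dr:
    - [0,0,0]
    - [0,0,0]
    - [0,0,0]
    - [0,0,0]
    - [0,0,0]
    - [0,0,0]
    - [0,0,0]
    - [0,0,0]

```text
time: 3.98
eef_pos: [0.303, -0.2331, 0.2005]
tool_rot: [0.751, 0.661, 0.0, 0.0]
ft_force: [0.6, 0.7, -0.4]
gripper_width: 0.0683
finger_force: 0.0
```

Emit:
apply_moves:
  linear:
    - [0.98,0.37,0.13]
    - [0.98,0.37,0.13]
    - [0.98,0.37,0.13]
    - [0.98,0.37,0.13]
    - [0.98,0.37,0.13]
    - [0.98,0.37,0.13]
    - [0.98,0.37,0.13]
    - [0.98,0.37,0.13]
  dr:
    - [0,0,0]
    - [0,0,0]
    - [0,0,0]
    - [0,0,0]
    - [0,0,0]
    - [0,0,0]
    - [0,0,0]
    - [0,0,0]

```text
time: 4.97
eef_pos: [0.3814, -0.085, 0.1798]
tool_rot: [0.75, 0.661, 0.0, 0.0]
ft_force: [1.6, -0.5, -0.1]
gripper_width: 0.0683
finger_force: 0.0
```

Emit:
apply_moves:
  linear:
    - [0.98,0.37,0.13]
    - [0.98,0.37,0.13]
    - [0.98,0.37,0.13]
    - [0.98,0.37,0.13]
    - [0.98,0.37,0.13]
    - [0.98,0.37,0.13]
    - [0.98,0.37,0.13]
    - [0.98,0.37,0.13]
  dr:
    - [0,0,0]
    - [0,0,0]
    - [0,0,0]
    - [0,0,0]
    - [0,0,0]
    - [0,0,0]
    - [0,0,0]
    - [0,0,0]

```text
time: 5.98
eef_pos: [0.4597, 0.063, 0.159]
tool_rot: [0.75, 0.661, -0.0, 0.0]
ft_force: [0.2, -0.6, 0.5]
gripper_width: 0.0682
finger_force: 0.0
```

Emit:
apply_moves:
  linear:
    - [0.98,0.37,0.13]
    - [0.98,0.37,0.13]
    - [0.98,0.37,0.13]
    - [0.98,0.37,0.13]
    - [0.98,0.37,0.13]
    - [0.98,0.37,0.13]
    - [0.98,0.37,0.13]
    - [0.98,0.37,0.13]
  dr:
    - [0,0,0]
    - [0,0,0]
    - [0,0,0]
    - [0,0,0]
    - [0,0,0]
    - [0,0,0]
    - [0,0,0]
    - [0,0,0]

```text
time: 6.98
eef_pos: [0.5389, 0.2111, 0.1379]
tool_rot: [0.751, 0.661, -0.0, -0.0]
ft_force: [1.5, -0.6, -0.3]
gripper_width: 0.0683
finger_force: 0.0
```

Run:
```python
from h import *
t=read_camera("top")[:,:,::-1];s=read_camera("side")[:,:,::-1]
cv2.imwrite("pics/t1.png",t);cv2.imwrite("pics/s1.png",s)
cv2.imwrite("pics/v1.png",np.hstack([cv2.resize(t[190:340,140:300],None,fx=2.5,fy=2.5),cv2.resize(s[250:470,140:360],(400,375))]))
legs([((.5595,.245,.06),down(83),1),((.5595,.245,.019),None,1)])
```

```text
at [0.5388 0.2116 0.1376] F [ 0.1  0.2 -0. ] w 0.0681 q [0.31 0.47 1.55 0.   1.13 0.44]
1 x dr [-0.01, -0.0, -0.04]
4 x lin [0.45, 0.2, 0.97]
3 x lin [-0.01, 0.01, 0.68]
end [0.5597 0.2447 0.0192]
```

View pics/v1.png

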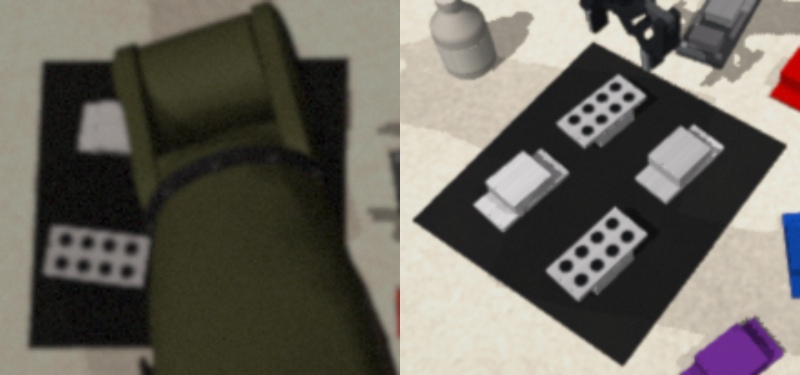

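Run:
```python
from h import *
f=lambda u,v:(u-400)/1.818+140,
for u,v in((602,112),(598,254)):
    print(w("side",((u-400)/1.818+139.7,v/1.7045+249.7),.034))
```

```text
[0.55285488 0.24922634 0.034     ]
[0.45120555 0.38179295 0.034     ]
```

Emit:
apply_moves:
  linear:
    - [0.45,0.2,0.97]
    - [0.45,0.2,0.97]
    - [0.45,0.2,0.97]
    - [0.45,0.2,0.97]
    - [0,0,0.68]
    - [0,0,0.68]
    - [0,0,0.68]
  dr:
    - [0,0,0]
    - [0,0,0]
    - [0,0,0]
    - [0,0,0]
    - [0,0,0]
    - [0,0,0]
    - [0,0,0]

```text
time: 7.95
eef_pos: [0.5589, 0.2432, 0.0194]
tool_rot: [0.751, 0.661, 0.0, 0.0]
ft_force: [0.3, 0.2, 1.1]
gripper_width: 0.0685
finger_force: 0.0
```

Emit:
apply_moves:
  linear:
    - [0,0,0]
    - [0,0,0]
    - [0,0,0]
    - [0,0,0]
    - [0,0,0]
  dr:
    - [0,0,0]
    - [0,0,0]
    - [0,0,0]
    - [0,0,0]
    - [0,0,0]
  claw: 0

```text
time: 8.57
eef_pos: [0.5589, 0.2435, 0.02]
tool_rot: [0.751, 0.661, 0.0, 0.0]
ft_force: [0.4, 0.1, -2.0]
gripper_width: 0.0436
finger_force: 42.1
```

Run:
```python
from h import *
legs([])
s=read_camera("side")[:,:,::-1]
cv2.imwrite("pics/s2.png",cv2.resize(s[240:400,170:330],None,fx=3,fy=3))
```

```text
at [0.5589 0.2435 0.02  ] F [ 0.4  0.1 -2. ] w 0.0436 q [0.35 0.69 1.51 0.   0.95 0.48]
end [0.5589 0.2435 0.02  ]
```

View pics/s2.png

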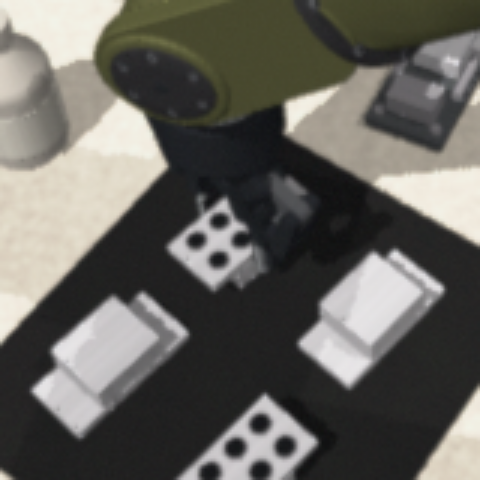

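Run:
```python
from h import *
legs([(None,down(83),1),((.5589,.2435,.13),None,1),(None,down(87),1),((.5047,-.295,.12),None,1)])
```

```text
at [0.5589 0.2435 0.02  ] F [-0.4  0.8 -1.1] w 0.0429 q [0.35 0.69 1.51 0.   0.95 0.48]
1 x dr [0.0, -0.0, -0.06]
6 x lin [0.0, 0.0, -0.92]
1 x dr [0.0, -0.0, -0.87]
28 x lin [-0.97, -0.05, 0.02]
end [ 0.5024 -0.2975  0.1191]
```

Emit:
apply_moves:
  linear:
    - [0,0,-0.92]
    - [0,0,-0.92]
    - [0,0,-0.92]
    - [0,0,-0.92]
    - [0,0,-0.92]
    - [0,0,-0.92]
    - [0,0,0]
  dr:
    - [0,0,0]
    - [0,0,0]
    - [0,0,0]
    - [0,0,0]
    - [0,0,0]
    - [0,0,0]
    - [0,0,-0.93]

```text
time: 9.5
eef_pos: [0.5595, 0.2437, 0.1326]
tool_rot: [0.725, 0.689, 0.001, 0.001]
ft_force: [0.1, 0.3, -2.3]
gripper_width: 0.0435
finger_force: 42.2
```

Emit:
apply_moves:
  linear:
    - [-0.97,-0.05,0.02]
    - [-0.97,-0.05,0.02]
    - [-0.97,-0.05,0.02]
    - [-0.97,-0.05,0.02]
    - [-0.97,-0.05,0.02]
    - [-0.97,-0.05,0.02]
    - [-0.97,-0.05,0.02]
    - [-0.97,-0.05,0.02]
  dr:
    - [0,0,0]
    - [0,0,0]
    - [0,0,0]
    - [0,0,0]
    - [0,0,0]
    - [0,0,0]
    - [0,0,0]
    - [0,0,0]

```text
time: 10.5
eef_pos: [0.5426, 0.0876, 0.1271]
tool_rot: [0.725, 0.688, -0.0, 0.0]
ft_force: [-0.2, -0.4, -2.5]
gripper_width: 0.0435
finger_force: 42.1
```

Emit:
apply_moves:
  linear:
    - [-0.97,-0.05,0.02]
    - [-0.97,-0.05,0.02]
    - [-0.97,-0.05,0.02]
    - [-0.97,-0.05,0.02]
    - [-0.97,-0.05,0.02]
    - [-0.97,-0.05,0.02]
    - [-0.97,-0.05,0.02]
    - [-0.97,-0.05,0.02]
  dr:
    - [0,0,0]
    - [0,0,0]
    - [0,0,0]
    - [0,0,0]
    - [0,0,0]
    - [0,0,0]
    - [0,0,0]
    - [0,0,0]

```text
time: 11.5
eef_pos: [0.5264, -0.0669, 0.1239]
tool_rot: [0.725, 0.688, 0.0, 0.0]
ft_force: [0.8, 0.1, -2.3]
gripper_width: 0.0433
finger_force: 42.1
```

Emit:
apply_moves:
  linear:
    - [-0.97,-0.05,0.02]
    - [-0.97,-0.05,0.02]
    - [-0.97,-0.05,0.02]
    - [-0.97,-0.05,0.02]
    - [-0.97,-0.05,0.02]
    - [-0.97,-0.05,0.02]
    - [-0.97,-0.05,0.02]
    - [-0.97,-0.05,0.02]
  dr:
    - [0,0,0]
    - [0,0,0]
    - [0,0,0]
    - [0,0,0]
    - [0,0,0]
    - [0,0,0]
    - [0,0,0]
    - [0,0,0]

```text
time: 12.5
eef_pos: [0.5103, -0.2215, 0.1206]
tool_rot: [0.725, 0.688, -0.0, -0.0]
ft_force: [0.4, 0.8, -1.9]
gripper_width: 0.0433
finger_force: 42.1
```

Emit:
apply_moves:
  linear:
    - [-0.97,-0.05,0.02]
    - [-0.97,-0.05,0.02]
    - [-0.97,-0.05,0.02]
    - [-0.97,-0.05,0.02]
    - [0,0,0]
  dr:
    - [0,0,0]
    - [0,0,0]
    - [0,0,0]
    - [0,0,0]
    - [0,0,0]

```text
time: 13.12
eef_pos: [0.5021, -0.2989, 0.1189]
tool_rot: [0.726, 0.688, -0.0, -0.0]
ft_force: [0.9, 0.6, -1.8]
gripper_width: 0.043
finger_force: 42.1
```

Run:
```python
from h import *
legs([((.5047,-.295,.08),down(87),1),((.5047,-.295,.048),None,.5)])
s=read_camera("side")[:,:,::-1]
cv2.imwrite("pics/s3.png",cv2.resize(s[110:260,300:480],None,fx=4,fy=4,interpolation=cv2.INTER_CUBIC))
# where the insert ends (top face, wells) should show, seen from side, if tool right
```

```text
at [ 0.5021 -0.2989  0.1189] F [ 0.9  0.6 -1.8] w 0.043 q [-0.6   0.5   1.54 -0.    1.1  -0.55]
2 x lin [0.1, 0.06, 0.97]
4 x lin [0.0, 0.0, 0.4]
end [ 0.5047 -0.295   0.0481]
```

View pics/s3.png

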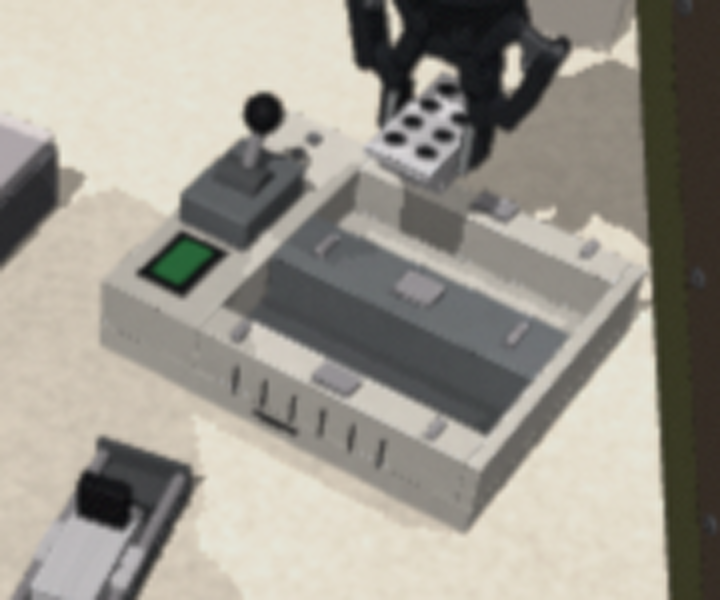

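Run:
```python
from h import *
f=lambda u,v:(u/4+300-.4,v/4+110-.4)
a=w("side",f(366,150),.133);b=w("side",f(435,182),.133);print(a,b,(a+b)/2,np.linalg.norm(a-b))
R=Ro.from_euler("z",-3,degrees=True)
print("target of edge in side frame (pocket2)",np.array([.4702,-.2354,0])+R.apply([.0365,-.052+.045,0]))
```

```text
[ 0.5220093 -0.2464378  0.133    ] [ 0.4756119  -0.24302213  0.133     ] [ 0.4988106  -0.24472996  0.133     ] 0.046522955365320987
target of edge in side frame (pocket2) [ 0.50628363 -0.24430067  0.        ]
```

Run:
```python
from h import *
legs([((.508,-.297,.083),down(87),1)])
```

```text
at [ 0.5022 -0.298   0.1189] F [-0.2 -0.2 -2.4] w 0.0432 q [-0.6   0.5   1.54  0.    1.1  -0.54]
2 x lin [0.03, 0.14, 0.9]
end [ 0.5078 -0.2971  0.0829]
```

Emit:
apply_moves:
  linear:
    - [0.06,0.14,0.9]
    - [0.06,0.14,0.9]
    - [0,0,0]
    - [0,0,0]
  dr:
    - [0,0,0]
    - [0,0,0]
    - [0,0,0]
    - [0,0,0]

```text
time: 13.68
eef_pos: [0.5083, -0.2953, 0.0831]
tool_rot: [0.725, 0.688, -0.0, -0.0]
ft_force: [0.2, 0.3, -1.1]
gripper_width: 0.043
finger_force: 42.0
```

Run:
```python
from h import *
legs([])
s=read_camera("side")[:,:,::-1]
cv2.imwrite("pics/s4.png",cv2.resize(s[120:220,340:460],None,fx=6,fy=6,interpolation=cv2.INTER_CUBIC))
```

```text
at [ 0.5083 -0.2953  0.0831] F [ 0.2  0.3 -1.1] w 0.043 q [-0.59  0.56  1.55 -0.    1.03 -0.54]
end [ 0.5083 -0.2953  0.0831]
```

View pics/s4.png

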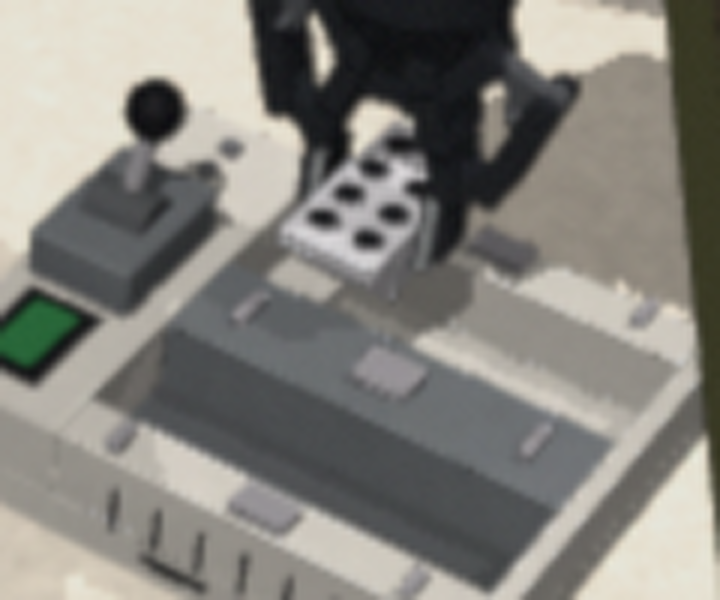

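Run:
```python
from h import *
f=lambda u,v:(u/6+340-.42,v/6+120-.42)
z=.0831+.014
a=w("side",f(282,233),z);b=w("side",f(370,270),z);m=(a+b)/2;print(a,b,m,np.linalg.norm(a-b))
r=[w("side",f(*p),.061) for p in((250,307),(388,370),(537,438))];print(np.round(r,4));c=sum(r)/3;d=r[0]-r[2];d/=np.linalg.norm(d);n=np.array([-d[1],d[0],0])
print("ctr",c,np.degrees(np.arctan2(d[1],d[0])))
t=c+d*.0365+n*(-.007);print("target edge",t,"shift",t-m)
```

```text
[ 0.52848707 -0.24499025  0.0971    ] [ 0.4891324  -0.24463933  0.0971    ] [ 0.50880974 -0.24481479  0.0971    ] 0.03935623523639916
[[ 0.5344 -0.2373  0.061 ]
 [ 0.4706 -0.235   0.061 ]
 [ 0.4046 -0.2326  0.061 ]]
ctr [ 0.4698563  -0.23497083  0.061     ] -2.0462046721247997
target edge [ 0.50608309 -0.24326962  0.061     ] shift [-0.00272664  0.00154517 -0.0361    ]
```

Emit:
apply_moves:
  linear:
    - [0,0,0.3]
    - [0,0,0.3]
    - [0,0,0.3]
    - [0,0,0.3]
  dr:
    - [0,0,0]
    - [0,0,0]
    - [0,0,0]
    - [0,0,0]

```text
time: 14.22
eef_pos: [0.508, -0.2954, 0.0586]
tool_rot: [0.725, 0.688, -0.0, -0.0]
ft_force: [-0.8, 0.3, -1.4]
gripper_width: 0.0433
finger_force: 42.0
```

Emit:
apply_moves:
  linear:
    - [0,0,0.2]
    - [0,0,0]
  dr:
    - [0,0,0]
    - [0,0,0]

```text
time: 14.48
eef_pos: [0.508, -0.2953, 0.0547]
tool_rot: [0.725, 0.688, -0.0, -0.0]
ft_force: [-0.5, -0.1, -1.7]
gripper_width: 0.0433
finger_force: 42.0
```

Emit:
apply_moves:
  linear:
    - [0,0,0.1]
    - [0,0,0.1]
    - [0,0,0]
  dr:
    - [0,0,0]
    - [0,0,0]
    - [0,0,0]

```text
time: 14.85
eef_pos: [0.508, -0.2953, 0.0509]
tool_rot: [0.725, 0.688, -0.0, -0.0]
ft_force: [0.6, -0.3, -2.7]
gripper_width: 0.0429
finger_force: 42.0
```

Emit:
apply_moves:
  linear:
    - [0,0,0.1]
    - [0,0,0]
  dr:
    - [0,0,0]
    - [0,0,0]

```text
time: 15.1
eef_pos: [0.5081, -0.2954, 0.049]
tool_rot: [0.725, 0.688, -0.0, 0.0]
ft_force: [-0.1, 0.4, -1.3]
gripper_width: 0.0434
finger_force: 42.1
```

Emit:
apply_moves:
  linear:
    - [0,0,0.07]
    - [0,0,0]
  dr:
    - [0,0,0]
    - [0,0,0]

```text
time: 15.35
eef_pos: [0.5081, -0.2954, 0.0489]
tool_rot: [0.725, 0.688, 0.0, 0.0]
ft_force: [-6.9, 3.3, 12.7]
gripper_width: 0.0433
finger_force: 43.8
```

Emit:
apply_moves:
  linear:
    - [0,0,0]
    - [0,0,0]
    - [0,0,0]
    - [0,0,0]
  dr:
    - [0,0,0]
    - [0,0,0]
    - [0,0,0]
    - [0,0,0]
  claw: 64

```text
time: 15.85
eef_pos: [0.5081, -0.2954, 0.0476]
tool_rot: [0.725, 0.688, -0.0, -0.0]
ft_force: [0.2, -0.9, -1.1]
gripper_width: 0.0546
finger_force: 0.0
```

Emit:
apply_moves:
  linear:
    - [0,0,-0.5]
    - [0,0,-1]
    - [0,0,-1]
    - [0,0,-1]
    - [0,0,-1]
  dr:
    - [0,0,0]
    - [0,0,0]
    - [0,0,0]
    - [0,0,0]
    - [0,0,0]

```text
time: 16.48
eef_pos: [0.5083, -0.2955, 0.1401]
tool_rot: [0.725, 0.688, 0.0, 0.001]
ft_force: [0.5, -1.1, -0.6]
gripper_width: 0.0546
finger_force: 0.0
```

Run:
```python
from h import *
legs([((.4575,.376,.13),None,1)])
s=read_camera("side")[:,:,::-1]
cv2.imwrite("pics/s5.png",cv2.resize(s[120:220,340:460],None,fx=5,fy=5,interpolation=cv2.INTER_CUBIC))
```

```text
at [ 0.5083 -0.2955  0.1401] F [ 0.5 -1.1 -0.6] w 0.0546 q [-0.59  0.48  1.52 -0.    1.14 -0.54]
34 x lin [0.98, -0.13, 0.01]
end [0.455  0.3746 0.1326]
```

View pics/s5.png

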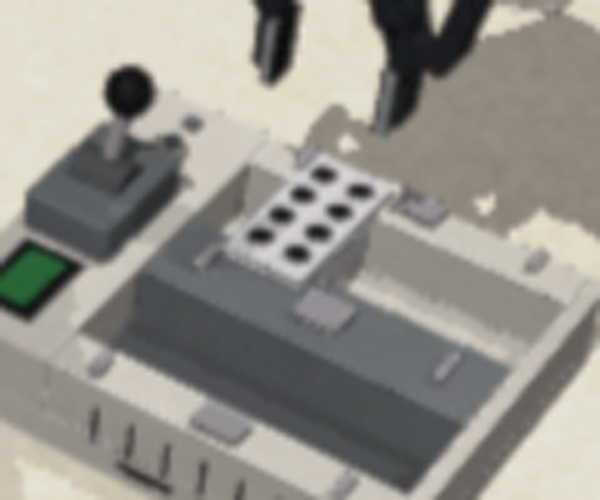

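Emit:
apply_moves:
  linear:
    - [0.98,-0.13,0.01]
    - [0.98,-0.13,0.01]
    - [0.98,-0.13,0.01]
    - [0.98,-0.13,0.01]
    - [0.98,-0.13,0.01]
    - [0.98,-0.13,0.01]
    - [0.98,-0.13,0.01]
    - [0.98,-0.13,0.01]
  dr:
    - [0,0,0]
    - [0,0,0]
    - [0,0,0]
    - [0,0,0]
    - [0,0,0]
    - [0,0,0]
    - [0,0,0]
    - [0,0,0]
  claw: 80

```text
time: 17.52
eef_pos: [0.4954, -0.1364, 0.1361]
tool_rot: [0.725, 0.688, 0.0, 0.0]
ft_force: [-0.7, 0.8, 0.3]
gripper_width: 0.0681
finger_force: 0.0
```

Emit:
apply_moves:
  linear:
    - [0.98,-0.13,0.01]
    - [0.98,-0.13,0.01]
    - [0.98,-0.13,0.01]
    - [0.98,-0.13,0.01]
    - [0.98,-0.13,0.01]
    - [0.98,-0.13,0.01]
    - [0.98,-0.13,0.01]
    - [0.98,-0.13,0.01]
  dr:
    - [0,0,0]
    - [0,0,0]
    - [0,0,0]
    - [0,0,0]
    - [0,0,0]
    - [0,0,0]
    - [0,0,0]
    - [0,0,0]

```text
time: 18.52
eef_pos: [0.4828, 0.0212, 0.1345]
tool_rot: [0.725, 0.688, 0.0, 0.0]
ft_force: [1.5, -0.1, 0.3]
gripper_width: 0.0686
finger_force: 0.0
```

Emit:
apply_moves:
  linear:
    - [0.98,-0.13,0.01]
    - [0.98,-0.13,0.01]
    - [0.98,-0.13,0.01]
    - [0.98,-0.13,0.01]
    - [0.98,-0.13,0.01]
    - [0.98,-0.13,0.01]
    - [0.98,-0.13,0.01]
    - [0.98,-0.13,0.01]
  dr:
    - [0,0,0]
    - [0,0,0]
    - [0,0,0]
    - [0,0,0]
    - [0,0,0]
    - [0,0,0]
    - [0,0,0]
    - [0,0,0]

```text
time: 19.52
eef_pos: [0.47, 0.1789, 0.1329]
tool_rot: [0.725, 0.688, 0.0, 0.0]
ft_force: [0.2, -0.6, -0.4]
gripper_width: 0.0684
finger_force: 0.0
```

Emit:
apply_moves:
  linear:
    - [0.98,-0.13,0.01]
    - [0.98,-0.13,0.01]
    - [0.98,-0.13,0.01]
    - [0.98,-0.13,0.01]
    - [0.98,-0.13,0.01]
    - [0.98,-0.13,0.01]
    - [0.98,-0.13,0.01]
    - [0.98,-0.13,0.01]
  dr:
    - [0,0,0]
    - [0,0,0]
    - [0,0,0]
    - [0,0,0]
    - [0,0,0]
    - [0,0,0]
    - [0,0,0]
    - [0,0,0.65]

```text
time: 20.52
eef_pos: [0.4578, 0.3366, 0.1312]
tool_rot: [0.743, 0.669, -0.0, -0.0]
ft_force: [0.6, 0.4, -0.7]
gripper_width: 0.0681
finger_force: 0.0
```

Run:
```python
from h import *
s=read_camera("side")[:,:,::-1];s0=cv2.imread("pics/side0.png")
cv2.imwrite("pics/s6.png",s)
d=np.abs(s.astype(int)-s0).max(2);print(d[370:425,220:278].mean(),d[340:385,180:235].mean(),d[320:370,268:320].mean())
legs([((.4575,.3776,.06),down(84),1),((.4575,.3776,.019),None,1)])
```

```text
8.650783699059561 10.092929292929293 36.362692307692306
at [0.4575 0.3384 0.1313] F [-0.5  0.8 -0.2] w 0.0682 q [0.57 0.45 1.58 0.   1.11 0.68]
1 x dr [0.0, -0.01, -0.04]
4 x lin [0.49, -0.05, 0.89]
3 x lin [-0.0, -0.0, 0.68]
end [0.4576 0.3778 0.0193]
```

Emit:
apply_moves:
  linear:
    - [0.49,-0.05,0.89]
    - [0.49,-0.05,0.89]
    - [0.49,-0.05,0.89]
    - [0.49,-0.05,0.89]
    - [0,0,0.68]
    - [0,0,0.68]
    - [0,0,0.68]
  dr:
    - [0,0,0]
    - [0,0,0]
    - [0,0,0]
    - [0,0,0]
    - [0,0,0]
    - [0,0,0]
    - [0,0,0]

```text
time: 21.45
eef_pos: [0.4582, 0.3745, 0.0186]
tool_rot: [0.743, 0.669, 0.0, 0.0]
ft_force: [1.1, 0.2, 0.5]
gripper_width: 0.0683
finger_force: 0.0
```

Emit:
apply_moves:
  linear:
    - [0,0,0]
    - [0,0,0]
    - [0,0,0]
    - [0,0,0]
    - [0,0,0]
  dr:
    - [0,0,0]
    - [0,0,0]
    - [0,0,0]
    - [0,0,0]
    - [0,0,0]
  claw: 0

```text
time: 22.08
eef_pos: [0.4581, 0.3747, 0.0194]
tool_rot: [0.743, 0.669, 0.0, -0.0]
ft_force: [-0.1, 0.5, -1.9]
gripper_width: 0.0433
finger_force: 42.8
```

Emit:
apply_moves:
  linear:
    - [0,0,-0.92]
    - [0,0,-0.92]
    - [0,0,-0.92]
    - [0,0,-0.92]
    - [0,0,-0.92]
    - [0,0,-0.92]
    - [0,0,0]
  dr:
    - [0,0,0]
    - [0,0,0]
    - [0,0,0]
    - [0,0,0]
    - [0,0,0]
    - [0,0,0]
    - [0,0,-0.65]

```text
time: 22.95
eef_pos: [0.4586, 0.3751, 0.132]
tool_rot: [0.725, 0.689, 0.001, 0.0]
ft_force: [-0.0, 1.1, -3.2]
gripper_width: 0.0432
finger_force: 42.9
```

Emit:
apply_moves:
  linear:
    - [-0.98,0.02,0]
    - [-0.98,0.02,0]
    - [-0.98,0.02,0]
    - [-0.98,0.02,0]
    - [-0.98,0.02,0]
    - [-0.98,0.02,0]
    - [-0.98,0.02,0]
    - [-0.98,0.02,0]
  dr:
    - [0,0,0]
    - [0,0,0]
    - [0,0,0]
    - [0,0,0]
    - [0,0,0]
    - [0,0,0]
    - [0,0,0]
    - [0,0,0]

```text
time: 23.95
eef_pos: [0.453, 0.2167, 0.1297]
tool_rot: [0.725, 0.688, 0.0, 0.0]
ft_force: [-0.4, -0.9, -2.1]
gripper_width: 0.0431
finger_force: 42.8
```

Emit:
apply_moves:
  linear:
    - [-0.98,0.02,0]
    - [-0.98,0.02,0]
    - [-0.98,0.02,0]
    - [-0.98,0.02,0]
    - [-0.98,0.02,0]
    - [-0.98,0.02,0]
    - [-0.98,0.02,0]
    - [-0.98,0.02,0]
  dr:
    - [0,0,0]
    - [0,0,0]
    - [0,0,0]
    - [0,0,0]
    - [0,0,0]
    - [0,0,0]
    - [0,0,0]
    - [0,0,0]

```text
time: 24.95
eef_pos: [0.4478, 0.06, 0.1297]
tool_rot: [0.725, 0.688, 0.0, 0.0]
ft_force: [-0.0, -0.6, -2.5]
gripper_width: 0.0434
finger_force: 42.8
```

Emit:
apply_moves:
  linear:
    - [-0.98,0.02,0]
    - [-0.98,0.02,0]
    - [-0.98,0.02,0]
    - [-0.98,0.02,0]
    - [-0.98,0.02,0]
    - [-0.98,0.02,0]
    - [-0.98,0.02,0]
    - [-0.98,0.02,0]
  dr:
    - [0,0,0]
    - [0,0,0]
    - [0,0,0]
    - [0,0,0]
    - [0,0,0]
    - [0,0,0]
    - [0,0,0]
    - [0,0,0]

```text
time: 25.95
eef_pos: [0.4425, -0.0967, 0.1297]
tool_rot: [0.725, 0.688, 0.0, 0.0]
ft_force: [-0.7, -0.1, -2.7]
gripper_width: 0.0435
finger_force: 42.8
```

Emit:
apply_moves:
  linear:
    - [-0.98,0.02,0]
    - [-0.98,0.02,0]
    - [-0.98,0.02,0]
    - [-0.98,0.02,0]
    - [-0.98,0.02,0]
    - [-0.98,0.02,0]
    - [-0.98,0.02,0]
    - [-0.98,0.02,0]
  dr:
    - [0,0,0]
    - [0,0,0]
    - [0,0,0]
    - [0,0,0]
    - [0,0,0]
    - [0,0,0]
    - [0,0,0]
    - [0,0,0]

```text
time: 26.95
eef_pos: [0.4378, -0.2536, 0.1296]
tool_rot: [0.725, 0.688, -0.0, -0.0]
ft_force: [0.6, 0.0, -2.7]
gripper_width: 0.0431
finger_force: 42.8
```

Emit:
apply_moves:
  linear:
    - [-0.98,0.02,0]
    - [-0.98,0.02,0]
    - [0,0,0]
  dr:
    - [0,0,0]
    - [0,0,0]
    - [0,0,0]

```text
time: 27.32
eef_pos: [0.4365, -0.2928, 0.1295]
tool_rot: [0.726, 0.688, -0.0, -0.0]
ft_force: [0.2, 1.0, -2.4]
gripper_width: 0.0431
finger_force: 42.8
```

Run:
```python
from h import *
legs([((.4353,-.2916,.083),down(87),1),((.4353,-.2916,.0545),None,.5)])
```

```text
at [ 0.4365 -0.2928  0.1295] F [ 0.2  1.  -2.4] w 0.0431 q [-0.66  0.37  1.71 -0.    1.06 -0.61]
3 x lin [0.02, -0.02, 0.78]
3 x lin [-0.0, -0.0, 0.47]
end [ 0.4353 -0.2915  0.0545]
```

Emit:
apply_moves:
  linear:
    - [-0.02,-0.02,0.78]
    - [0,-0.02,0.78]
    - [0,-0.02,0.78]
    - [0,0,0.1]
    - [0,0,0]
  dr:
    - [0,0,0]
    - [0,0,0]
    - [0,0,0]
    - [0,0,0]
    - [0,0,0]

```text
time: 27.95
eef_pos: [0.4355, -0.2918, 0.0809]
tool_rot: [0.725, 0.688, 0.0, -0.0]
ft_force: [-0.3, -0.1, -2.5]
gripper_width: 0.043
finger_force: 42.7
```

Run:
```python
from h import *
legs([((.4353,-.2944,.0545),down(87),.5)])
s=read_camera("side")[:,:,::-1]
cv2.imwrite("pics/s7.png",cv2.resize(s[130:230,340:460],None,fx=5,fy=5,interpolation=cv2.INTER_CUBIC))
```

```text
at [ 0.4355 -0.2918  0.0809] F [-0.3 -0.1 -2.5] w 0.043 q [-0.66  0.44  1.74  0.    0.96 -0.61]
3 x lin [-0.04, -0.0, 0.44]
end [ 0.4354 -0.2942  0.0545]
```

View pics/s7.png

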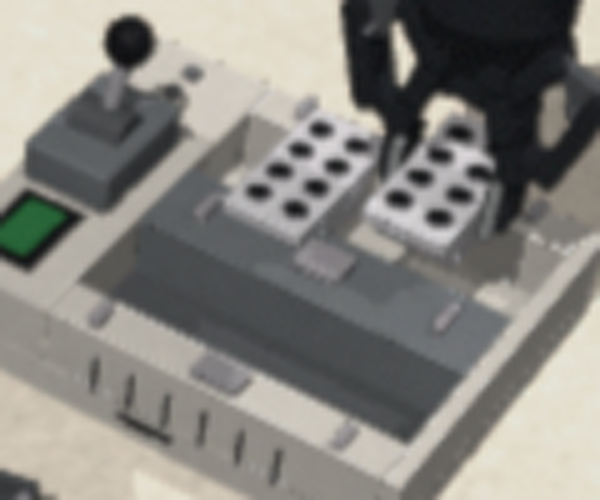

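Emit:
apply_moves:
  linear:
    - [-0.04,0,0.44]
    - [-0.04,0,0.44]
    - [-0.04,0,0.44]
    - [0,0,0]
  dr:
    - [0,0,0]
    - [0,0,0]
    - [0,0,0]
    - [0,0,0]

```text
time: 28.5
eef_pos: [0.4348, -0.294, 0.0535]
tool_rot: [0.725, 0.688, -0.0, -0.001]
ft_force: [-2.2, 0.3, -3.5]
gripper_width: 0.0433
finger_force: 42.8
```

Emit:
apply_moves:
  linear:
    - [0,0,0.1]
    - [0,0,0.1]
    - [0,0,0]
  dr:
    - [0,0,0]
    - [0,0,0]
    - [0,0,0]

```text
time: 28.88
eef_pos: [0.4348, -0.2942, 0.0504]
tool_rot: [0.726, 0.688, -0.0, -0.0]
ft_force: [-5.8, -0.4, -1.8]
gripper_width: 0.0434
finger_force: 42.9
```

Emit:
apply_moves:
  linear:
    - [0,0,0.1]
    - [0,0,0]
  dr:
    - [0,0,0]
    - [0,0,0]

```text
time: 29.12
eef_pos: [0.4347, -0.2943, 0.0485]
tool_rot: [0.726, 0.688, -0.0, -0.0]
ft_force: [-6.2, 0.3, -1.8]
gripper_width: 0.0434
finger_force: 43.0
```

Emit:
apply_moves:
  linear:
    - [0,-0.03,0.03]
    - [0,0,0]
  dr:
    - [0,0,0]
    - [0,0,0]

```text
time: 29.38
eef_pos: [0.4347, -0.2943, 0.0482]
tool_rot: [0.726, 0.688, -0.0, 0.0]
ft_force: [-4.3, 0.7, 4.1]
gripper_width: 0.0432
finger_force: 43.7
```

Emit:
apply_moves:
  linear:
    - [0,0,0]
    - [0,0,0]
    - [0,0,0]
    - [0,0,0]
  dr:
    - [0,0,0]
    - [0,0,0]
    - [0,0,0]
    - [0,0,0]
  claw: 62

```text
time: 29.88
eef_pos: [0.4348, -0.2942, 0.0479]
tool_rot: [0.725, 0.688, 0.0, 0.0]
ft_force: [-1.2, -0.3, -0.3]
gripper_width: 0.0529
finger_force: 0.0
```

Emit:
apply_moves:
  linear:
    - [0,0,-0.5]
    - [0,0,-1]
    - [0,0,-1]
    - [0,0,-1]
    - [0,0,-1]
  dr:
    - [0,0,0]
    - [0,0,0]
    - [0,0,0]
    - [0,0,0]
    - [0,0,0]

```text
time: 30.5
eef_pos: [0.4347, -0.2942, 0.1393]
tool_rot: [0.725, 0.688, 0.0, 0.0]
ft_force: [-1.0, 0.5, -0.0]
gripper_width: 0.0533
finger_force: 0.0
```

Run:
```python
from h import *
legs([((.44,0,.16),None,1)])
s=read_camera("side")[:,:,::-1]
cv2.imwrite("pics/s8.png",s)
g=cv2.cvtColor(s,cv2.COLOR_BGR2GRAY)
import scipy.ndimage as nd
roi=g[135:200,380:445]
# dark wells
P=cv2.SimpleBlobDetector_Params();P.minArea=4;P.maxArea=60;P.filterByColor=True;P.blobColor=0;P.minThreshold=20;P.maxThreshold=160;P.filterByConvexity=False;P.filterByInertia=False;P.filterByCircularity=False;P.minDistBetweenBlobs=3
for k in cv2.SimpleBlobDetector_create(P).detect(g):
    u,v=k.pt
    if 380<u<450 and 140<v<190: print(np.round(k.pt,1),w("side",k.pt,.063).round(4)[:2])
```

```text
at [ 0.4347 -0.2942  0.1393] F [-1.   0.5 -0. ] w 0.0533 q [-0.66  0.35  1.7   0.    1.08 -0.61]
15 x lin [0.98, -0.03, -0.07]
end [ 4.412e-01 -1.000e-04  1.602e-01]
[421.6 175.2] [ 0.4449 -0.2759]
[425.7 183. ] [ 0.4248 -0.2562]
[417.9 179.2] [ 0.4459 -0.2578]
[429.6 178.4] [ 0.4239 -0.2762]
[433.7 174. ] [ 0.4224 -0.2961]
[398.6 171.4] [ 0.4974 -0.2569]
[391.3 167.9] [ 0.5182 -0.2582]
[402.7 167.1] [ 0.4964 -0.2766]
[429.8 166.2] [ 0.4426 -0.3171]
[395.4 163.8] [ 0.5169 -0.2776]
[425.9 170.5] [ 0.4437 -0.2972]
[437.4 169.6] [ 0.4218 -0.3159]
[406.9 162.8] [ 0.4951 -0.2969]
[399.6 159.5] [ 0.5158 -0.2979]
[403.6 155.4] [ 0.5148 -0.3178]
[410.9 158.7] [ 0.4941 -0.3166]
[425.3 160.3] [ 0.4615 -0.3311]
[448.2 170.7] [ 0.3982 -0.327 ]
[400.9 151.5] [ 0.5275 -0.3276]
```

Emit:
apply_moves:
  linear:
    - [0.98,0,-0.25]
    - [0.98,0,-0.25]
    - [0.98,0,-0.25]
    - [0.98,0,-0.25]
    - [0.98,0,-0.25]
    - [0.98,0,-0.25]
    - [0.98,0,-0.25]
    - [0.98,0,-0.25]
  dr:
    - [0,0,0]
    - [0,0,0]
    - [0,0,0]
    - [0,0,0]
    - [0,0,0]
    - [0,0,0]
    - [0,0,0]
    - [0,0,0]
  claw: 80

```text
time: 31.55
eef_pos: [0.4429, -0.1363, 0.1782]
tool_rot: [0.725, 0.688, 0.0, 0.0]
ft_force: [-0.1, -0.3, -1.0]
gripper_width: 0.0686
finger_force: 0.0
```

Emit:
apply_moves:
  linear:
    - [0.98,0,-0.25]
    - [0.98,0,-0.25]
    - [0.98,0,-0.25]
    - [0.98,0,-0.25]
    - [0.98,0,-0.25]
    - [0.98,0,-0.25]
    - [0.98,0,-0.25]
    - [0.98,0,-0.25]
  dr:
    - [0,0,0]
    - [0,0,0]
    - [0,0,0]
    - [0,0,0]
    - [0,0,0]
    - [0,0,0]
    - [0,0,0]
    - [0,0,0]

```text
time: 32.55
eef_pos: [0.4509, 0.0203, 0.2182]
tool_rot: [0.725, 0.688, 0.0, 0.0]
ft_force: [0.6, 0.1, -0.2]
gripper_width: 0.0683
finger_force: 0.0
```

Emit:
apply_moves:
  linear:
    - [0.98,0.8,0]
    - [0.98,0.8,0]
    - [0.98,0.8,0]
    - [0.98,0.8,0]
    - [0.98,0.8,0]
    - [0.98,0.8,0]
    - [0,0,0]
  dr:
    - [0,0,0.4]
    - [0,0,0.4]
    - [0,0,0.4]
    - [0,0,0.4]
    - [0,0,0.4]
    - [0,0,0.4]
    - [0,0,0]

```text
time: 33.42
eef_pos: [0.5618, 0.1241, 0.2175]
tool_rot: [0.788, 0.616, -0.0, -0.0]
ft_force: [-0.3, -1.6, -0.2]
gripper_width: 0.0686
finger_force: 0.0
```

Run:
```python
from h import *
legs([])
```

```text
at [0.5618 0.1241 0.2175] F [-0.3 -1.6 -0.2] w 0.0686 q [0.15 0.38 1.48 0.   1.29 0.4 ]
end [0.5618 0.1241 0.2175]
```

Emit:
apply_moves:
  linear:
    - [0,0,0]
    - [0,0,0]
    - [0,0,0]
    - [0,0,0]
    - [0,0,0]
    - [0,0,0]
    - [0,0,0]
    - [0,0,0]
  dr:
    - [0,-1,0]
    - [0,-1,0]
    - [0,-1,0]
    - [0,-1,0]
    - [0,-1,0]
    - [0,-1,0]
    - [0,-1,0]
    - [0,0,0]

```text
time: 34.42
eef_pos: [0.5611, 0.1232, 0.2174]
tool_rot: [0.757, 0.592, -0.218, 0.17]
ft_force: [-0.1, -0.7, -0.7]
gripper_width: 0.0681
finger_force: 0.0
```

Run:
```python
from h import *
legs([]);print(get_state()["tool_rot"])
```

```text
at [0.5611 0.1232 0.2174] F [-0.1 -0.7 -0.7] w 0.0681 q [ 0.33  0.55  1.31 -0.46  1.61  0.64]
end [0.5611 0.1232 0.2174]
[ 0.75688351  0.59217825 -0.21816457  0.16987197]
```

```bash
cat > k.py <<'E'
from h import *
from scipy.optimize import least_squares
E=lambda a,q:Ro.from_euler(a,q)
def rot(q,s): 
    return E("z",q[0])*E("y",q[1]+q[2])*E("z",s[0]*q[3])*E("y",q[4])*E("z",s[1]*q[5]+s[2])
def pos(q,x,s):
    a0,b,h,L1,L2,e,d=x
    r1=E("z",q[0]);r2=r1*E("y",q[1]);r3=r2*E("y",q[2])
    return r1.apply([a0,b,h])+r2.apply([0,0,L1])+r3.apply([e,0,L2])+rot(q,s).apply([0,0,d])
LIM=np.array([[-3.03,3.03],[-.79,2.21],[.23,2.52],[-1.04,4.18],[0,3.07],[-2.55,2.55]])
E
python3 - <<'E'
from k import *
st=get_state()
D=[([-1.3696,.30044,1.52149,0,1.3207,-.0666],[.1455,-.5302,.2418]),([.31,.47,1.55,0,1.13,.44],[.5388,.2116,.1376]),([.35,.69,1.51,0,.95,.48],[.5589,.2435,.02]),([-.6,.5,1.54,0,1.1,-.55],[.5021,-.2989,.1189]),([-.66,.37,1.71,0,1.06,-.61],[.4365,-.2928,.1295]),([-.66,.44,1.74,0,.96,-.61],[.4355,-.2918,.0809]),([.57,.45,1.58,0,1.11,.68],[.4575,.3384,.1313]),([.15,.38,1.48,0,1.29,.4],[.5618,.1241,.2175]),(st["joint_positions"],st["eef_pos"])]
G=Ro.from_quat(st["tool_rot"]);G0=Ro.from_quat([.99105,.1335,0,0])
best=[]
for s0 in(1,-1):
  for s1 in(1,-1):
    for s2 in(0,np.pi/2,np.pi,-np.pi/2):
      e=sum((rot(D[i][0],(s0,s1,s2)).inv()*g).magnitude() for i,g in((0,G0),(8,G)));best.append((e,s0,s1,s2))
best.sort();print(best[:3]);s=best[0][1:]
f=lambda x:np.concatenate([(pos(q,x,s)-p)*(5 if i in(0,8) else 1) for i,(q,p) in enumerate(D)]+[.002*(x-[0,.03,.4,.45,.45,0,.2])])
r=least_squares(f,[0,.03,.4,.45,.45,0,.2]);print(r.x.round(4));print(np.array([pos(q,r.x,s)-p for q,p in D]).round(4))
json.dump([r.x.tolist(),list(map(float,s))],open("kin.json","w"))
E
```

```text
[(0.0010373503951471759, 1, 1, 1.5707963267948966), (0.9235823963018419, -1, 1, 1.5707963267948966), (1.4077777965740776, 1, -1, 1.5707963267948966)]
[3.000e-04 3.680e-02 2.204e-01 4.253e-01 4.468e-01 4.070e-02 2.343e-01]
[[ 0.0002  0.0001  0.    ]
 [-0.0018 -0.001  -0.003 ]
 [-0.002  -0.0011 -0.0018]
 [ 0.0012 -0.0009  0.002 ]
 [ 0.0006  0.0001 -0.0003]
 [ 0.0017 -0.001   0.0009]
 [ 0.0009 -0.0009  0.0032]
 [-0.001  -0.0022 -0.0029]
 [ 0.0001 -0.      0.    ]]
```

```bash
cat >> k.py <<'E'
X,SG=json.load(open("kin.json"))
def ik(p,G,n=14):
    rng=np.random.default_rng(0);best=None
    for i in range(n):
        q0=np.array([np.arctan2(p[1],p[0]),.5,1.5,0,1.2,.3])+rng.normal(0,.5,6)*(i>0);q0=np.clip(q0,LIM[:,0]+.01,LIM[:,1]-.01)
        r=least_squares(lambda q:np.r_[(pos(q,X,SG)-p)*5,(rot(q,SG).inv()*G).as_rotvec()],q0,bounds=(LIM[:,0],LIM[:,1]))
        if best is None or r.cost<best[0]-1e-9:best=(r.cost,r.x)
        if best[0]<1e-8:break
    return best
E
python3 - <<'E'
from k import *
p=np.array([.528,.09,.08])
for flip in(0,180):
  for t in(-90,-80,-70,-60,-50,-40,40,50,60,70,90):
    b=ik(p,down(99.8+flip,t if not flip else -t));print(flip,t,"%.5f"%b[0],b[1].round(2))
E
```

```text
0 -90 0.04194 [ 0.51  0.94  1.45 -1.04  1.79  0.91]
0 -80 0.01587 [ 0.5   0.87  1.51 -1.04  1.66  0.87]
0 -70 0.00224 [ 0.49  0.8   1.57 -1.04  1.53  0.84]
0 -60 0.00000 [ 0.47  0.72  1.63 -1.    1.4   0.81]
0 -50 0.00000 [ 0.43  0.65  1.65 -0.88  1.28  0.72]
0 -40 0.00000 [ 0.38  0.59  1.67 -0.75  1.18  0.61]
0 40 0.00000 [-0.17  0.59  1.67  0.69  1.25 -0.69]
0 50 0.00000 [-0.22  0.65  1.65  0.81  1.36 -0.79]
0 60 0.00000 [-0.26  0.72  1.62  0.91  1.48 -0.86]
0 70 0.00000 [-0.28  0.8   1.6   1.01  1.6  -0.92]
0 90 0.00000 [-0.31  0.96  1.54  1.18  1.85 -0.99]
180 -90 0.04194 [ 0.51  0.94  1.45 -1.04  1.79 -2.23]
180 -80 0.01587 [ 0.5   0.87  1.51 -1.04  1.66 -2.27]
180 -70 0.00224 [ 0.49  0.8   1.57 -1.04  1.53 -2.3 ]
180 -60 0.00000 [ 0.47  0.72  1.63 -1.    1.4  -2.33]
180 -50 0.00000 [ 0.43  0.65  1.65 -0.88  1.28 -2.42]
180 -40 0.00000 [ 0.38  0.59  1.67 -0.75  1.18 -2.53]
180 40 0.00000 [-0.17  0.59  1.67  0.69  1.25  2.45]
180 50 0.00000 [-0.22  0.65  1.65  0.81  1.36  2.35]
180 60 0.00000 [-0.26  0.72  1.62  0.91  1.48  2.28]
180 70 0.00000 [-0.28  0.8   1.6   1.01  1.6   2.23]
180 90 0.00000 [-0.31  0.96  1.54  1.18  1.85  2.16]
```

Run:
```python
from k import *
# yaw from block edges is enough; check IK
cl=np.array([.528,.077,0]);Rc=Ro.from_euler("z",9.8,degrees=True)
for nm,c in(("C",[.4575,.243,.004]),("D",[.574,.3595,.004])):
    c=np.array(c);G=down(84,36);p=c+np.array([-.0005,-.005,.019]);Gc=down(99.8,-54);o=G.inv().apply(c-p)
    tc=cl+Rc.apply([0,-.011,.057]);pc=tc-Gc.apply(o)
    print(nm,p,pc.round(4));
    for q,g in((p,G),(p+[0,0,.12],G),(p+[0,0,.14],down(84,-54)),(pc+[0,0,.1],Gc),(pc,Gc)):
        b=ik(q,g);print("%.6f"%b[0],b[1].round(2))
# second grasp
Gs=down(99.8,55);Gh=down(87,-35)
for g,q in((Gs,[.53,.07,.08]),(Gs,[.53,.07,.2]),(down(87,-35),[.5114,-.1876,.2]),(Gh,[.5114,-.19,.05]),(Gh,[.4385,-.19,.05])):
    b=ik(np.array(q),g);print("S %.6f"%b[0],b[1].round(2))
legs([(None,down(84,36),1),((.4575,.15,.14),None,1),((.457,.238,.10),None,1)])
```

```text
C [0.457 0.238 0.023] [0.5267 0.0849 0.062 ]
0.000000 [ 0.14  0.52  1.96  0.98  0.76 -0.52]
0.000000 [ 0.14  0.28  1.93  0.79  0.93 -0.24]
0.000000 [ 0.67  0.68  1.4  -0.63  1.79  0.88]
0.000000 [ 0.44  0.54  1.64 -0.91  1.41  0.63]
0.000000 [ 0.44  0.7   1.65 -0.94  1.3   0.78]
D [0.5735 0.3545 0.023 ] [0.5267 0.0849 0.062 ]
0.000000 [ 0.31  0.74  1.54  0.86  0.79 -0.19]
0.000000 [0.31 0.56 1.51 0.73 0.94 0.01]
0.000000 [ 0.7   1.07  0.7  -0.69  2.05  0.69]
0.000000 [ 0.44  0.54  1.64 -0.91  1.41  0.63]
0.000000 [ 0.44  0.7   1.65 -0.94  1.3   0.78]
S 0.000000 [-0.27  0.7   1.62  0.84  1.44 -0.84]
S 0.000000 [-0.27  0.51  1.59  0.83  1.59 -0.67]
S 0.000000 [-0.17  0.32  1.7  -0.68  1.14  0.18]
S 0.000000 [-0.18  0.56  1.78 -0.81  0.9   0.42]
S 0.000000 [-0.21  0.44  1.98 -0.87  0.83  0.49]
at [0.5611 0.1232 0.2174] F [-0.1 -0.7 -0.7] w 0.0681 q [ 0.33  0.55  1.31 -0.46  1.61  0.64]
15 x dr [0.0, 0.99, -0.12]
6 x lin [-0.27, -0.88, 0.59]
5 x lin [0.47, -0.11, 0.84]
end [0.4567 0.2381 0.1004]
```

Emit:
apply_moves:
  linear:
    - [0,0,0]
    - [0,0,0]
    - [0,0,0]
    - [0,0,0]
    - [0,0,0]
    - [0,0,0]
    - [0,0,0]
    - [0,0,0]
  dr:
    - [0,0.99,-0.12]
    - [0,0.99,-0.12]
    - [0,0.99,-0.12]
    - [0,0.99,-0.12]
    - [0,0.99,-0.12]
    - [0,0.99,-0.12]
    - [0,0.99,-0.12]
    - [0,0.99,-0.12]
  claw: 80

```text
time: 35.42
eef_pos: [0.5616, 0.1225, 0.2187]
tool_rot: [0.765, 0.643, 0.025, -0.032]
ft_force: [-0.4, 0.5, -0.8]
gripper_width: 0.0682
finger_force: 0.0
```

Emit:
apply_moves:
  linear:
    - [0,0,0]
    - [0,0,0]
    - [0,0,0]
    - [0,0,0]
    - [0,0,0]
    - [0,0,0]
    - [0,0,0]
  dr:
    - [0,0.99,-0.12]
    - [0,0.99,-0.12]
    - [0,0.99,-0.12]
    - [0,0.99,-0.12]
    - [0,0.99,-0.12]
    - [0,0.99,-0.12]
    - [0,0.99,-0.12]

```text
time: 36.3
eef_pos: [0.5617, 0.1223, 0.2188]
tool_rot: [0.707, 0.635, 0.234, -0.205]
ft_force: [-0.6, 1.1, 0.3]
gripper_width: 0.0687
finger_force: 0.0
```

Emit:
apply_moves:
  linear:
    - [-0.27,-0.88,0.59]
    - [-0.27,-0.88,0.59]
    - [-0.27,-0.88,0.59]
    - [-0.27,-0.88,0.59]
    - [-0.27,-0.88,0.59]
    - [-0.27,-0.88,0.59]
    - [0,0,0]
  dr:
    - [0,0,0]
    - [0,0,0]
    - [0,0,0]
    - [0,0,0]
    - [0,0,0]
    - [0,0,0]
    - [0,0,0]

```text
time: 37.17
eef_pos: [0.458, 0.1495, 0.1412]
tool_rot: [0.708, 0.635, 0.232, -0.205]
ft_force: [0.2, -0.1, 0.2]
gripper_width: 0.0688
finger_force: 0.0
```

Emit:
apply_moves:
  linear:
    - [0.47,-0.11,0.84]
    - [0.47,-0.11,0.84]
    - [0.47,-0.11,0.84]
    - [0.47,-0.11,0.84]
    - [0,0,0]
    - [0,0,0]
  dr:
    - [0,0,0]
    - [0,0,0]
    - [0,0,0]
    - [0,0,0]
    - [0,0,0]
    - [0,0,0]

```text
time: 37.92
eef_pos: [0.4584, 0.2196, 0.1096]
tool_rot: [0.708, 0.635, 0.233, -0.205]
ft_force: [-0.1, -0.4, 0.6]
gripper_width: 0.0685
finger_force: 0.0
```

Run:
```python
from h import *
s=read_camera("side")[:,:,::-1];s0=cv2.imread("pics/side0.png")
cv2.imwrite("pics/s9.png",s)
d=np.abs(s.astype(int)-s0).max(2);print(d[340:385,180:235].mean(),d[320:370,268:320].mean())
legs([((.457,.238,.06),down(84,36),1),((.457,.238,.023),None,1)])
```

```text
12.95111111111111 4.155
at [0.4584 0.2195 0.1095] F [ 0.5 -0.4 -0.3] w 0.0683 q [ 0.1   0.33  1.96  0.83  0.89 -0.34]
1 x dr [0.1, -0.02, -0.01]
3 x lin [-0.24, -0.06, 0.85]
2 x lin [-0.54, 0.01, 0.74]
end [0.4571 0.238  0.0232]
```

Emit:
apply_moves:
  linear:
    - [-0.24,-0.06,0.85]
    - [-0.24,-0.06,0.85]
    - [-0.24,-0.06,0.85]
    - [0,0,0]
  dr:
    - [0.1,-0.02,0]
    - [0,0,0]
    - [0,0,0]
    - [0,0,0]

```text
time: 38.48
eef_pos: [0.4552, 0.239, 0.0574]
tool_rot: [0.707, 0.636, 0.228, -0.208]
ft_force: [-0.7, -0.8, -0.0]
gripper_width: 0.0681
finger_force: 0.0
```

Run:
```python
from h import *
legs([((.457,.238,.023),down(84,36),1)])
```

```text
at [0.4552 0.239  0.0574] F [-0.7 -0.8 -0. ] w 0.0681 q [ 0.15  0.44  1.96  0.91  0.8  -0.42]
1 x dr [-0.06, 0.01, -0.02]
2 x lin [-0.52, 0.05, 0.68]
end [0.4571 0.238  0.0232]
```

Emit:
apply_moves:
  linear:
    - [-0.52,0.05,0.68]
    - [-0.52,0.05,0.68]
    - [0,0,0]
  dr:
    - [-0.06,0,0]
    - [0,0,0]
    - [0,0,0]

```text
time: 38.85
eef_pos: [0.4577, 0.2375, 0.0243]
tool_rot: [0.708, 0.636, 0.23, -0.206]
ft_force: [1.4, 0.3, 0.6]
gripper_width: 0.0683
finger_force: 0.0
```

Emit:
apply_moves:
  linear:
    - [0,0,0]
    - [0,0,0]
    - [0,0,0]
    - [0,0,0]
    - [0,0,0]
  dr:
    - [0,0,0]
    - [0,0,0]
    - [0,0,0]
    - [0,0,0]
    - [0,0,0]
  claw: 0
  newtons: 60

```text
time: 39.48
eef_pos: [0.4586, 0.2377, 0.0259]
tool_rot: [0.707, 0.636, 0.231, -0.205]
ft_force: [-0.8, -3.1, 8.1]
gripper_width: 0.0427
finger_force: 61.8
```

Run:
```python
from k import *
s=get_state();json.dump([s["eef_pos"].tolist(),s["tool_rot"].tolist()],open("gC.json","w"))
c=np.array([.4575,.243,.004]);o=Ro.from_quat(s["tool_rot"]).inv().apply(c-s["eef_pos"]);o[1]=0
cl=np.array([.528,.077,0]);Rc=Ro.from_euler("z",9.8,degrees=True);Gc=down(99.8,-54)
pc=cl+Rc.apply([0,-.011,.057])-Gc.apply(o);print(o,pc)
p=s["eef_pos"]
legs([(p+[0,0,.12],None,1),(p+[0.01,0,.14],Gc,1),((pc[0],pc[1],.16),None,1)])
```

```text
[-0.00870956  0.          0.02076964] [0.52614091 0.08776296 0.06216191]
at [0.4586 0.2377 0.0259] F [-0.8 -3.1  8.1] w 0.0427 q [ 0.14  0.51  1.96  0.98  0.76 -0.51]
5 x lin [0.71, 0.0, -0.97]
20 x dr [-0.03, -0.97, -0.19]
1 x lin [-0.86, 0.51, -0.5]
7 x lin [-0.63, 0.22, 0.93]
end [0.5255 0.0881 0.1598]
```

Emit:
apply_moves:
  linear:
    - [0.71,0,-0.97]
    - [0.71,0,-0.97]
    - [0.71,0,-0.97]
    - [0.71,0,-0.97]
    - [0.71,0,-0.97]
    - [0,0,0]
    - [0,0,0]
    - [0,0,0]
  dr:
    - [0,0,0]
    - [0,0,0]
    - [0,0,0]
    - [0,0,0]
    - [0,0,0]
    - [-0.03,-0.97,-0.19]
    - [-0.03,-0.97,-0.19]
    - [-0.03,-0.97,-0.19]

```text
time: 40.48
eef_pos: [0.4579, 0.238, 0.1456]
tool_rot: [0.716, 0.671, 0.153, -0.121]
ft_force: [-0.6, -0.0, -2.6]
gripper_width: 0.0427
finger_force: 61.6
```

Emit:
apply_moves:
  linear:
    - [0,0,0]
    - [0,0,0]
    - [0,0,0]
    - [0,0,0]
    - [0,0,0]
    - [0,0,0]
    - [0,0,0]
    - [0,0,0]
  dr:
    - [-0.03,-0.97,-0.19]
    - [-0.03,-0.97,-0.19]
    - [-0.03,-0.97,-0.19]
    - [-0.03,-0.97,-0.19]
    - [-0.03,-0.97,-0.19]
    - [-0.03,-0.97,-0.19]
    - [-0.03,-0.97,-0.19]
    - [-0.03,-0.97,-0.19]

```text
time: 41.48
eef_pos: [0.4578, 0.2381, 0.1455]
tool_rot: [0.688, 0.716, -0.059, 0.105]
ft_force: [0.2, -0.4, -1.9]
gripper_width: 0.043
finger_force: 61.6
```

Emit:
apply_moves:
  linear:
    - [0,0,0]
    - [0,0,0]
    - [0,0,0]
    - [0,0,0]
    - [0,0,0]
    - [0,0,0]
    - [0,0,0]
    - [0,0,0]
  dr:
    - [-0.03,-0.97,-0.19]
    - [-0.03,-0.97,-0.19]
    - [-0.03,-0.97,-0.19]
    - [-0.03,-0.97,-0.19]
    - [-0.03,-0.97,-0.19]
    - [-0.03,-0.97,-0.19]
    - [-0.03,-0.97,-0.19]
    - [-0.03,-0.97,-0.19]

```text
time: 42.48
eef_pos: [0.4579, 0.2382, 0.1455]
tool_rot: [0.592, 0.69, -0.266, 0.321]
ft_force: [-0.3, -0.5, -2.3]
gripper_width: 0.0431
finger_force: 61.7
```

Emit:
apply_moves:
  linear:
    - [0,0,0]
    - [-0.63,0.22,0]
    - [-0.63,0.22,0]
    - [-0.63,0.22,0]
    - [0,0,0]
  dr:
    - [-0.03,-0.97,-0.19]
    - [0,0,0]
    - [0,0,0]
    - [0,0,0]
    - [0,0,0]

```text
time: 43.1
eef_pos: [0.4753, 0.2176, 0.177]
tool_rot: [0.577, 0.682, -0.289, 0.346]
ft_force: [0.1, -0.1, -1.6]
gripper_width: 0.0427
finger_force: 61.7
```

Run:
```python
from k import *
legs([(None,down(99.8,-54),1),((.526,.088,.14),None,1)])
```

```text
at [0.4753 0.2176 0.177 ] F [ 0.1 -0.1 -1.6] w 0.0427 q [ 0.68  0.58  1.52 -0.78  1.61  0.72]
1 x dr [0.02, -0.11, -0.07]
7 x lin [-0.36, 0.2, 0.94]
end [0.526  0.0882 0.1405]
```

Emit:
apply_moves:
  linear:
    - [-0.36,0.2,0.94]
    - [-0.36,0.2,0.94]
    - [-0.36,0.2,0.94]
    - [-0.36,0.2,0.94]
    - [-0.36,0.2,0.94]
    - [-0.36,0.2,0.94]
    - [-0.36,0.2,0.94]
    - [0,0,0]
  dr:
    - [0,-0.11,-0.07]
    - [0,0,0]
    - [0,0,0]
    - [0,0,0]
    - [0,0,0]
    - [0,0,0]
    - [0,0,0]
    - [0,0,0]

```text
time: 44.1
eef_pos: [0.5258, 0.0875, 0.1387]
tool_rot: [0.573, 0.682, -0.294, 0.347]
ft_force: [-0.5, 0.4, -2.1]
gripper_width: 0.0429
finger_force: 61.6
```

Run:
```python
from k import *
legs([((.526,.088,.085),down(99.8,-54),1)])
s=read_camera("side")[:,:,::-1];t=read_camera("top")[:,:,::-1]
a=cv2.resize(s[190:310,260:380],None,fx=3.3,fy=3.3,interpolation=cv2.INTER_CUBIC);b=cv2.resize(t[190:310,270:390],None,fx=3.3,fy=3.3,interpolation=cv2.INTER_CUBIC)
cv2.imwrite("pics/v2.png",np.hstack([a,b]))
```

```text
at [0.5258 0.0875 0.1387] F [-0.5  0.4 -2.1] w 0.0429 q [ 0.44  0.57  1.64 -0.92  1.39  0.67]
1 x dr [-0.01, 0.03, 0.03]
3 x lin [0.73, 0.0, 0.52]
end [0.5257 0.088  0.0849]
```

View pics/v2.png

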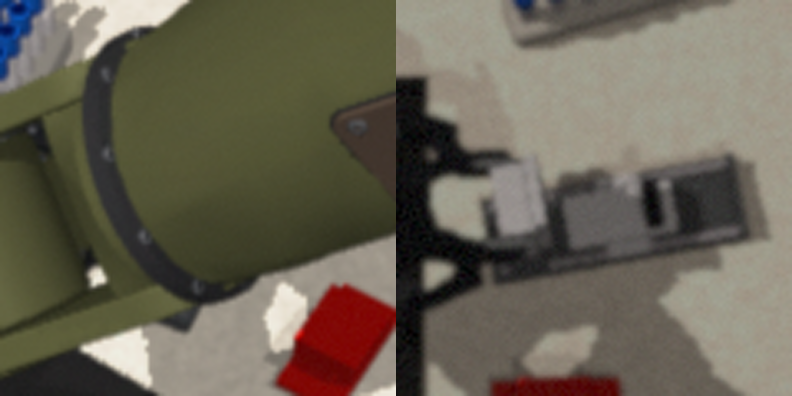

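Run:
```python
from k import *
f=lambda u,v:((u-396)/3.3+269.65,v/3.3+189.65)
Rc=Ro.from_euler("z",9.8,degrees=True);cl=np.array([.528,.077,0])
for n,p,z in(("wells edge",(545,197),.1785),("moving face",(566,221),.03),("handle top",(655,205),.06),("base +y end",(492,240),.012),("base -y end",(742,196),.012)):
    P=w("top",f(*p),z);print(n,P.round(4),(Rc.inv().apply(P-cl)*1000).round(1))
```

```text
wells edge [0.5242 0.0651 0.1785] [ -5.8 -11.1 178.5]
moving face [0.5342 0.0571 0.03  ] [  2.7 -20.7  30. ]
handle top [ 0.5395 -0.0037  0.06  ] [ -2.4 -81.5  60. ]
base +y end [0.5243 0.1091 0.012 ] [ 1.8 32.3 12. ]
base -y end [ 0.5538 -0.0649  0.012 ] [   1.3 -144.3   12. ]
```

Emit:
apply_moves:
  linear:
    - [0.73,0,0.52]
    - [0.73,0,0.52]
    - [0.73,0,0.52]
    - [0,0,0]
  dr:
    - [0,0,0]
    - [0,0,0]
    - [0,0,0]
    - [0,0,0]

```text
time: 44.7
eef_pos: [0.5248, 0.0892, 0.0834]
tool_rot: [0.572, 0.683, -0.294, 0.347]
ft_force: [0.2, -0.6, -1.8]
gripper_width: 0.043
finger_force: 61.6
```

Run:
```python
from k import *
legs([((.526,.088,.0655),down(99.8,-54),1)])
```

```text
at [0.5248 0.0892 0.0834] F [ 0.2 -0.6 -1.8] w 0.043 q [ 0.45  0.67  1.65 -0.93  1.33  0.75]
1 x dr [-0.01, 0.03, 0.07]
1 x lin [0.68, 0.05, 0.58]
end [0.526  0.088  0.0656]
```

Emit:
apply_moves:
  linear:
    - [0.35,0.03,0.29]
    - [0.34,0.02,0.29]
    - [0,0,0]
  dr:
    - [0,0.03,0.07]
    - [0,0,0]
    - [0,0,0]

```text
time: 45.08
eef_pos: [0.5265, 0.0881, 0.0667]
tool_rot: [0.575, 0.681, -0.292, 0.348]
ft_force: [0.1, 0.1, -1.4]
gripper_width: 0.0427
finger_force: 61.6
```

Emit:
apply_moves:
  linear:
    - [0.08,0,0.06]
    - [0,0,0]
  dr:
    - [0,0,0]
    - [0,0,0]

```text
time: 45.32
eef_pos: [0.5267, 0.0882, 0.0654]
tool_rot: [0.575, 0.681, -0.291, 0.348]
ft_force: [0.1, 0.9, -1.1]
gripper_width: 0.043
finger_force: 61.6
```

Emit:
apply_moves:
  linear:
    - [0.06,0,0.04]
    - [0,0,0]
  dr:
    - [0,0,0]
    - [0,0,0]

```text
time: 45.58
eef_pos: [0.5266, 0.0883, 0.0639]
tool_rot: [0.575, 0.681, -0.291, 0.348]
ft_force: [0.5, -0.2, -2.5]
gripper_width: 0.0432
finger_force: 61.6
```

Continue down in 1 mm steps.

Emit:
apply_moves:
  linear:
    - [0.05,0,0.03]
    - [0,0,0]
  dr:
    - [0,0,0]
    - [0,0,0]

```text
time: 45.82
eef_pos: [0.5266, 0.0884, 0.0626]
tool_rot: [0.575, 0.681, -0.291, 0.348]
ft_force: [0.3, 0.3, -1.7]
gripper_width: 0.0428
finger_force: 61.6
```

Emit:
apply_moves:
  linear:
    - [0.05,0,0.03]
    - [0,0,0]
  dr:
    - [0,0,0]
    - [0,0,0]

```text
time: 46.08
eef_pos: [0.5266, 0.0885, 0.0615]
tool_rot: [0.575, 0.681, -0.291, 0.348]
ft_force: [0.4, 1.1, -2.7]
gripper_width: 0.0429
finger_force: 61.9
```

Emit:
apply_moves:
  linear:
    - [0.04,0,0.03]
    - [0,0,0]
  dr:
    - [0,0,0]
    - [0,0,0]

```text
time: 46.32
eef_pos: [0.5267, 0.0886, 0.0614]
tool_rot: [0.575, 0.681, -0.292, 0.348]
ft_force: [-4.2, 1.5, 7.4]
gripper_width: 0.0428
finger_force: 62.6
```

Emit:
apply_moves:
  linear:
    - [0.06,0,-0.1]
    - [0,0,0]
  dr:
    - [0,0,0]
    - [0,0,0]

```text
time: 46.58
eef_pos: [0.5264, 0.0907, 0.0613]
tool_rot: [0.575, 0.681, -0.292, 0.348]
ft_force: [-0.7, 0.0, 7.5]
gripper_width: 0.0426
finger_force: 62.1
```

Emit:
apply_moves:
  linear:
    - [0.03,0,-0.05]
    - [0,0,0]
  dr:
    - [0,0,0]
    - [0,0,0]

```text
time: 46.82
eef_pos: [0.5262, 0.0916, 0.0613]
tool_rot: [0.575, 0.681, -0.292, 0.348]
ft_force: [0.7, -3.3, 5.8]
gripper_width: 0.0429
finger_force: 62.0
```

Emit:
apply_moves:
  linear:
    - [0.03,0,-0.05]
    - [0,0,0]
  dr:
    - [0,0,0]
    - [0,0,0]

```text
time: 47.08
eef_pos: [0.5262, 0.092, 0.0612]
tool_rot: [0.575, 0.681, -0.292, 0.348]
ft_force: [5.1, -11.7, 1.4]
gripper_width: 0.0429
finger_force: 63.4
```

Emit:
apply_moves:
  linear:
    - [-0.03,0,0.04]
    - [0,0,0]
    - [0,0,0]
    - [0,0,0]
    - [0,0,0]
  dr:
    - [0,0,0]
    - [0,0,0]
    - [0,0,0]
    - [0,0,0]
    - [0,0,0]
  claw: 75

```text
time: 47.7
eef_pos: [0.526, 0.0921, 0.061]
tool_rot: [0.575, 0.681, -0.291, 0.348]
ft_force: [0.3, 0.1, -0.3]
gripper_width: 0.064
finger_force: 0.0
```

Emit:
apply_moves:
  linear:
    - [0,0,-0.5]
    - [0,0,-1]
    - [0,0,-1]
    - [0,0,-1]
    - [-0.4,0,-0.9]
    - [-0.8,0,-0.6]
    - [-0.8,0,-0.6]
    - [-0.8,0,-0.6]
  dr:
    - [0,0,0]
    - [0,0,0]
    - [0,0,0]
    - [0,0,0]
    - [0,0,0]
    - [0,0,0]
    - [0,0,0]
    - [0,0,0]

```text
time: 48.7
eef_pos: [0.5143, 0.158, 0.1808]
tool_rot: [0.575, 0.681, -0.291, 0.348]
ft_force: [0.7, 0.2, -0.0]
gripper_width: 0.0641
finger_force: 0.0
```

Run:
```python
from k import *
legs([(None,down(99.8),1),((.547,-.0334,.17),None,1),((.547,-.0334,.053),None,1)])
s=read_camera("side")[:,:,::-1];t=read_camera("top")[:,:,::-1]
cv2.imwrite("pics/s10.png",s);cv2.imwrite("pics/t10.png",t)
```

```text
at [0.5143 0.158  0.1808] F [ 0.7  0.2 -0. ] w 0.0641 q [ 0.56  0.56  1.54 -0.85  1.54  0.65]
12 x dr [0.0, 0.98, -0.0]
10 x lin [-0.97, -0.0, 0.06]
6 x lin [-0.0, -0.0, 0.97]
end [ 0.5475 -0.0333  0.0526]
```

Emit:
apply_moves:
  linear:
    - [0,0,0]
    - [0,0,0]
    - [0,0,0]
    - [0,0,0]
    - [0,0,0]
    - [0,0,0]
    - [0,0,0]
    - [0,0,0]
  dr:
    - [0,0.98,0]
    - [0,0.98,0]
    - [0,0.98,0]
    - [0,0.98,0]
    - [0,0.98,0]
    - [0,0.98,0]
    - [0,0.98,0]
    - [0,0.98,0]
  claw: 0

```text
time: 49.8
eef_pos: [0.5141, 0.1581, 0.1788]
tool_rot: [0.637, 0.755, -0.099, 0.12]
ft_force: [-1.1, 0.1, -0.4]
gripper_width: -0.0
finger_force: 0.0
```

Emit:
apply_moves:
  linear:
    - [0,0,0]
    - [0,0,0]
    - [0,0,0]
    - [0,0,0]
    - [-0.97,0,0]
    - [-0.97,0,0]
    - [-0.97,0,0]
    - [-0.97,0,0]
  dr:
    - [0,0.98,0]
    - [0,0.98,0]
    - [0,0.98,0]
    - [0,0.98,0]
    - [0,0,0]
    - [0,0,0]
    - [0,0,0]
    - [0,0,0]

```text
time: 50.8
eef_pos: [0.5276, 0.0805, 0.1793]
tool_rot: [0.644, 0.765, 0.0, 0.002]
ft_force: [1.0, 0.3, 0.8]
gripper_width: -0.0002
finger_force: 0.0
```

Emit:
apply_moves:
  linear:
    - [-0.97,0,0]
    - [-0.97,0,0]
    - [-0.97,0,0]
    - [-0.97,0,0]
    - [-0.97,0,0]
    - [-0.97,0,0]
    - [0,0,0]
  dr:
    - [0,0,0]
    - [0,0,0]
    - [0,0,0]
    - [0,0,0]
    - [0,0,0]
    - [0,0,0]
    - [0,0,0]

```text
time: 51.68
eef_pos: [0.5473, -0.0342, 0.1793]
tool_rot: [0.645, 0.764, 0.001, 0.001]
ft_force: [0.5, 0.4, 0.8]
gripper_width: 0.0001
finger_force: 0.0
```

Run:
```python
from k import *
legs([(None,down(99.8),1),((.547,-.0334,.053),None,1)])
s=read_camera("side")[:,:,::-1];t=read_camera("top")[:,:,::-1]
a=cv2.resize(s[190:310,260:380],None,fx=3.3,fy=3.3,interpolation=cv2.INTER_CUBIC);b=cv2.resize(t[190:310,270:390],None,fx=3.3,fy=3.3,interpolation=cv2.INTER_CUBIC)
cv2.imwrite("pics/v3.png",np.hstack([a,b]))
```

```text
at [ 0.5473 -0.0342  0.1793] F [0.5 0.4 0.8] w 0.0001 q [-0.13  0.35  1.6  -0.    1.18 -0.3 ]
1 x dr [0.04, 0.02, -0.03]
7 x lin [0.01, -0.0, 0.9]
end [ 0.5471 -0.0328  0.0533]
```

View pics/v3.png

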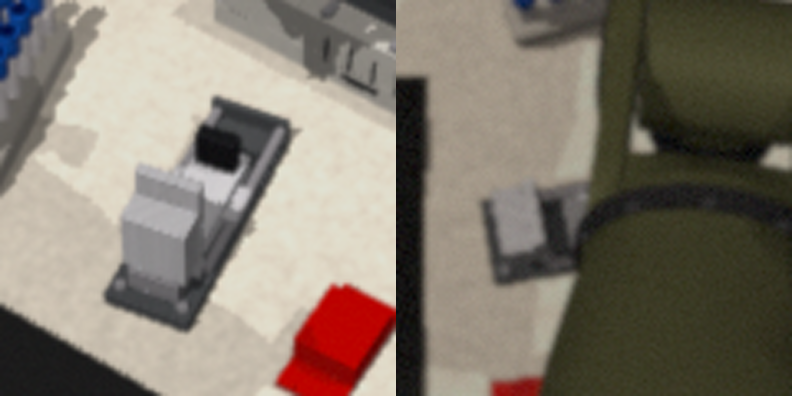

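Emit:
apply_moves:
  linear:
    - [0,0,0.9]
    - [0,0,0.9]
    - [0,0,0.9]
    - [0,0,0.9]
    - [0,0,0.9]
    - [0,0,0.9]
    - [0,0,0.9]
    - [0,0,0]
  dr:
    - [0,0,0]
    - [0,0,0]
    - [0,0,0]
    - [0,0,0]
    - [0,0,0]
    - [0,0,0]
    - [0,0,0]
    - [0,0,0]

```text
time: 52.78
eef_pos: [0.5469, -0.0328, 0.0519]
tool_rot: [0.644, 0.765, 0.0, 0.0]
ft_force: [0.5, 0.4, 0.8]
gripper_width: 0.0002
finger_force: 0.0
```

Emit:
apply_moves:
  linear:
    - [0.25,0,0]
    - [0.25,0,0]
    - [0.2,0,0]
    - [0.1,0,0]
  dr:
    - [0,0,0]
    - [0,0,0]
    - [0,0,0]
    - [0,0,0]

```text
time: 53.28
eef_pos: [0.5452, -0.0173, 0.054]
tool_rot: [0.644, 0.765, 0.001, 0.002]
ft_force: [-0.1, -5.7, 2.5]
gripper_width: -0.0004
finger_force: 3.1
```

Emit:
apply_moves:
  linear:
    - [0.1,0,0]
    - [0.1,0,0]
    - [0.1,0,0]
    - [0.1,0,0]
  dr:
    - [0,0,0]
    - [0,0,0]
    - [0,0,0]
    - [0,0,0]

```text
time: 53.78
eef_pos: [0.5438, -0.0097, 0.054]
tool_rot: [0.644, 0.765, 0.001, 0.002]
ft_force: [-0.2, -5.3, 3.3]
gripper_width: -0.0
finger_force: 3.1
```

Emit:
apply_moves:
  linear:
    - [0.1,0,0]
    - [0,0,0]
  dr:
    - [0,0,0]
    - [0,0,0]

```text
time: 54.02
eef_pos: [0.5435, -0.0075, 0.054]
tool_rot: [0.644, 0.765, 0.001, 0.002]
ft_force: [-0.4, -5.5, 3.6]
gripper_width: -0.0
finger_force: 2.3
```

Emit:
apply_moves:
  linear:
    - [0.06,0,0]
    - [0,0,0]
  dr:
    - [0,0,0]
    - [0,0,0]

```text
time: 54.28
eef_pos: [0.5432, -0.0064, 0.0539]
tool_rot: [0.644, 0.765, 0.001, 0.002]
ft_force: [-0.5, -5.5, 3.8]
gripper_width: -0.0001
finger_force: 2.5
```

Emit:
apply_moves:
  linear:
    - [0.05,0,0]
    - [0,0,0]
  dr:
    - [0,0,0]
    - [0,0,0]

```text
time: 54.52
eef_pos: [0.5432, -0.0059, 0.054]
tool_rot: [0.644, 0.765, 0.001, 0.002]
ft_force: [-0.6, -8.7, 3.5]
gripper_width: 0.0002
finger_force: 4.7
```

Emit:
apply_moves:
  linear:
    - [0.05,0,0]
    - [0,0,0]
  dr:
    - [0,0,0]
    - [0,0,0]

```text
time: 54.78
eef_pos: [0.5432, -0.0058, 0.054]
tool_rot: [0.644, 0.765, 0.0, 0.003]
ft_force: [1.0, -18.6, 2.9]
gripper_width: 0.0003
finger_force: 8.6
```

Run:
```python
from k import *
Rc=Ro.from_euler("z",9.8,degrees=True);T=np.array([.528,.078,0])+Rc.apply([0,.005,.062]);a=Rc.apply([0,np.cos(np.radians(40)),-np.sin(np.radians(40))])
G=down(99.8,50);A=T-.12*a;p0=get_state()["eef_pos"]
print(T,A,(G.apply([0,0,1])-a).round(4))
legs([(p0+Rc.apply([0,-.015,0]),None,1),(p0+Rc.apply([0,-.015,.12]),None,1),(None,G,1),(A,None,1),(T,None,1)])
for q,g in((p0+[0,-.02,.12],G),(A,G),(T,G),(T+[0,0,.12],G),(np.array([.46,-.1,.18]),G),(np.array([.46,-.1,.18]),down(87,-40)),(np.array([.5114,-.187,.05]),down(87,-40)),(np.array([.4385,-.187,.05]),down(87,-40))):
    b=ik(q,g);print("%.6f"%b[0],b[1].round(2))
```

```text
[0.52714895 0.08292704 0.062     ] [ 0.54279552 -0.00765691  0.13913451] [-0.  0. -0.]
at [ 0.5432 -0.0058  0.054 ] F [  1.  -18.6   2.9] w 0.0003 q [-0.08  0.51  1.7  -0.    0.92 -0.24]
1 x lin [-0.75, 0.0, 0.0]
6 x lin [-0.0, 0.0, -1.0]
11 x dr [0.0, 1.0, 0.0]
2 x lin [-0.47, -0.01, 0.8]
6 x lin [-0.0, -0.0, 1.0]
end [0.5275 0.083  0.0623]
0.000000 [-0.4   0.58  1.49  0.7   1.63 -0.74]
0.000000 [-0.37  0.62  1.52  0.72  1.56 -0.77]
0.000000 [-0.23  0.68  1.65  0.81  1.34 -0.82]
0.000000 [-0.23  0.49  1.61  0.78  1.5  -0.65]
0.000000 [-0.58  0.49  1.62  0.6   1.69 -0.89]
0.000000 [ 0.03  0.27  1.86 -0.76  1.2   0.44]
0.000000 [-0.14  0.58  1.78 -0.91  0.95  0.53]
0.000000 [-0.16  0.47  1.98 -0.97  0.88  0.61]
```

Emit:
apply_moves:
  linear:
    - [0.06,0,0]
    - [0,0,0]
  dr:
    - [0,0,0]
    - [0,0,0]

```text
time: 55.02
eef_pos: [0.5432, -0.0057, 0.0541]
tool_rot: [0.645, 0.765, -0.0, 0.004]
ft_force: [2.4, -26.4, 2.0]
gripper_width: -0.0
finger_force: 13.4
```

Emit:
apply_moves:
  linear:
    - [-0.85,0,0]
    - [0,0,-1]
    - [0,0,-1]
    - [0,0,-1]
    - [0,0,-1]
    - [0,0,-1]
    - [0,0,-1]
  dr:
    - [0,0,0]
    - [0,0,0]
    - [0,0,0]
    - [0,0,0]
    - [0,0,0]
    - [0,0,0]
    - [0,0,0]

```text
time: 55.9
eef_pos: [0.5448, -0.0196, 0.1741]
tool_rot: [0.644, 0.765, 0.001, 0.001]
ft_force: [-0.4, 0.6, 0.2]
gripper_width: 0.0
finger_force: 0.0
```

Emit:
apply_moves:
  linear:
    - [0,0,0]
    - [0,0,0]
    - [0,0,0]
    - [0,0,0]
    - [0,0,0]
    - [0,0,0]
    - [0,0,0]
    - [0,0,0]
  dr:
    - [0,1,0]
    - [0,1,0]
    - [0,1,0]
    - [0,1,0]
    - [0,1,0]
    - [0,1,0]
    - [0,1,0]
    - [0,1,0]
  claw: 75

```text
time: 56.9
eef_pos: [0.545, -0.0197, 0.1735]
tool_rot: [0.611, 0.726, 0.205, -0.24]
ft_force: [-0.2, 0.2, 0.4]
gripper_width: 0.0645
finger_force: 0.0
```

Emit:
apply_moves:
  linear:
    - [0,0,0]
    - [0,0,0]
    - [0,0,0]
    - [0,0,0]
  dr:
    - [0,1,0]
    - [0,1,0]
    - [0,0.91,0]
    - [0,0,0]

```text
time: 57.4
eef_pos: [0.5448, -0.02, 0.1727]
tool_rot: [0.584, 0.693, 0.273, -0.322]
ft_force: [0.1, -0.3, -0.1]
gripper_width: 0.0637
finger_force: 0.0
```

Run:
```python
from k import *
T=np.array([.5271,.0829,.062]);A=np.array([.5428,-.0077,.1391]);B=A+.5*(T-A)
legs([(A,down(99.8,50),1),(B,None,1)])
s=read_camera("side")[:,:,::-1];cv2.imwrite("pics/s11.png",s)
```

```text
at [ 0.5448 -0.02    0.1727] F [ 0.1 -0.3 -0.1] w 0.0637 q [-0.39  0.58  1.49  0.71  1.62 -0.73]
2 x lin [-0.44, 0.0, 0.78]
3 x lin [-0.0, -0.0, 1.0]
end [0.5351 0.0377 0.1005]
```

Emit:
apply_moves:
  linear:
    - [-0.44,0,0.78]
    - [-0.44,0,0.78]
    - [0,0,1]
    - [0,0,1]
    - [0,0,0]
  dr:
    - [0,0,0]
    - [0,0,0]
    - [0,0,0]
    - [0,0,0]
    - [0,0,0]

```text
time: 58.08
eef_pos: [0.5371, 0.0244, 0.1132]
tool_rot: [0.583, 0.694, 0.272, -0.323]
ft_force: [0.3, 0.2, 1.0]
gripper_width: 0.0641
finger_force: 0.0
```

Run:
```python
from k import *
legs([((.5271,.0829,.062),down(99.8,50),.8)])
```

```text
at [0.5371 0.0244 0.1132] F [0.3 0.2 1. ] w 0.0641 q [-0.32  0.63  1.57  0.74  1.48 -0.78]
5 x lin [-0.01, 0.0, 0.78]
end [0.527  0.0826 0.0623]
```

Emit:
apply_moves:
  linear:
    - [-0.01,0,0.78]
    - [-0.01,0,0.78]
    - [-0.01,0,0.78]
    - [-0.01,0,0.78]
    - [-0.01,0,0.78]
    - [0,0,0]
  dr:
    - [0,0,0]
    - [0,0,0]
    - [0,0,0]
    - [0,0,0]
    - [0,0,0]
    - [0,0,0]

```text
time: 58.82
eef_pos: [0.5273, 0.082, 0.0624]
tool_rot: [0.583, 0.694, 0.273, -0.323]
ft_force: [0.7, -0.3, -0.1]
gripper_width: 0.064
finger_force: 0.0
```

Emit:
apply_moves:
  linear:
    - [0,0,0]
    - [0,0,0]
    - [0,0,0]
    - [0,0,0]
    - [0,0,0]
  dr:
    - [0,0,0]
    - [0,0,0]
    - [0,0,0]
    - [0,0,0]
    - [0,0,0]
  claw: 0

```text
time: 59.45
eef_pos: [0.5281, 0.0808, 0.0636]
tool_rot: [0.584, 0.694, 0.273, -0.322]
ft_force: [-1.6, -4.5, 5.7]
gripper_width: 0.0434
finger_force: 60.9
```

Run:
```python
from k import *
p,R=legs([]);Rc=Ro.from_euler("z",9.8,degrees=True)
c=np.array([.528,.078,0])+Rc.apply([0,-.008,.057]);o=R.inv().apply(c-p);o[1]=0;print("o",o);json.dump(o.tolist(),open("o1.json","w"))
legs([(p+[0,0,.15],None,1)])
# heater tcp targets
Gh=down(87,-40);h=np.array([.4722,-.2395,.063]);Rh=Ro.from_euler("z",-3,degrees=True)
for n,v in(("p4",[.0365,.052,0]),("p3",[-.0365,.052,0])): print(n,h+Rh.apply(v)-Gh.apply(o))
```

```text
at [0.5281 0.0808 0.0636] F [-1.6 -4.5  5.7] w 0.0434 q [-0.23  0.68  1.65  0.81  1.35 -0.82]
end [0.5281 0.0808 0.0636]
o [-0.0119579  0.        -0.0039699]
at [0.5281 0.0808 0.0636] F [-1.6 -4.5  5.7] w 0.0434 q [-0.23  0.68  1.65  0.81  1.35 -0.82]
6 x lin [0.96, 0.0, -0.8]
end [0.5275 0.0814 0.2136]
p4 [ 0.51171731 -0.1828821   0.05227249]
p3 [ 0.43881735 -0.17906158  0.05227249]
```

Emit:
apply_moves:
  linear:
    - [0.31,0,-0.26]
    - [0.31,0,-0.26]
    - [0.31,0,-0.26]
    - [0.77,0,-0.64]
    - [0.77,0,-0.64]
    - [0.77,0,-0.64]
    - [0.77,0,-0.64]
    - [0,0,0]
  dr:
    - [0,0,0]
    - [0,0,0]
    - [0,0,0]
    - [0,0,0]
    - [0,0,0]
    - [0,0,0]
    - [0,0,0]
    - [0,0,0]

```text
time: 60.45
eef_pos: [0.528, 0.0815, 0.1693]
tool_rot: [0.583, 0.694, 0.274, -0.321]
ft_force: [-0.3, -1.0, -3.2]
gripper_width: 0.0432
finger_force: 61.5
```

Run:
```python
from k import *
Gh=down(87,-40)
p,R=legs([((.49,-.10,.17),None,1),(None,Gh,1),((.512,-.183,.10),None,1)])
```

```text
at [0.528  0.0815 0.1693] F [-0.3 -1.  -3.2] w 0.0432 q [-0.23  0.51  1.62  0.79  1.48 -0.68]
7 x lin [-0.79, -0.49, -0.95]
20 x dr [-0.01, -0.98, 0.15]
6 x lin [-0.14, 0.22, 0.88]
end [ 0.5125 -0.1828  0.1004]
```

Emit:
apply_moves:
  linear:
    - [-0.79,-0.49,-0.95]
    - [-0.79,-0.49,-0.95]
    - [-0.79,-0.49,-0.95]
    - [-0.79,-0.49,-0.95]
    - [-0.79,-0.49,-0.95]
    - [-0.79,-0.49,-0.95]
    - [-0.79,-0.49,-0.95]
    - [0,0,0]
  dr:
    - [0,0,0]
    - [0,0,0]
    - [0,0,0]
    - [0,0,0]
    - [0,0,0]
    - [0,0,0]
    - [0,0,0]
    - [-0.01,-0.98,0.15]

```text
time: 61.45
eef_pos: [0.4887, -0.1022, 0.1668]
tool_rot: [0.6, 0.701, 0.248, -0.296]
ft_force: [0.9, 1.0, -1.1]
gripper_width: 0.0427
finger_force: 61.5
```

Emit:
apply_moves:
  linear:
    - [0,0,0]
    - [0,0,0]
    - [0,0,0]
    - [0,0,0]
    - [0,0,0]
    - [0,0,0]
    - [0,0,0]
    - [0,0,0]
  dr:
    - [-0.01,-0.98,0.15]
    - [-0.01,-0.98,0.15]
    - [-0.01,-0.98,0.15]
    - [-0.01,-0.98,0.15]
    - [-0.01,-0.98,0.15]
    - [-0.01,-0.98,0.15]
    - [-0.01,-0.98,0.15]
    - [-0.01,-0.98,0.15]

```text
time: 62.45
eef_pos: [0.489, -0.1004, 0.1677]
tool_rot: [0.679, 0.729, 0.039, -0.074]
ft_force: [0.1, -0.3, -1.4]
gripper_width: 0.0429
finger_force: 61.4
```

Emit:
apply_moves:
  linear:
    - [0,0,0]
    - [0,0,0]
    - [0,0,0]
    - [0,0,0]
    - [0,0,0]
    - [0,0,0]
    - [0,0,0]
    - [0,0,0]
  dr:
    - [-0.01,-0.98,0.15]
    - [-0.01,-0.98,0.15]
    - [-0.01,-0.98,0.15]
    - [-0.01,-0.98,0.15]
    - [-0.01,-0.98,0.15]
    - [-0.01,-0.98,0.15]
    - [-0.01,-0.98,0.15]
    - [-0.01,-0.98,0.15]

```text
time: 63.45
eef_pos: [0.4889, -0.1004, 0.1677]
tool_rot: [0.692, 0.684, -0.174, 0.155]
ft_force: [0.3, 0.3, -1.7]
gripper_width: 0.0431
finger_force: 61.4
```

Emit:
apply_moves:
  linear:
    - [0,0,0]
    - [0,0,0]
    - [0,0,0]
    - [0,0,0]
  dr:
    - [-0.01,-0.98,0.15]
    - [-0.01,-0.98,0.15]
    - [-0.01,-0.98,0.15]
    - [0,0,0]

```text
time: 63.95
eef_pos: [0.4888, -0.0999, 0.1671]
tool_rot: [0.678, 0.649, -0.25, 0.236]
ft_force: [0.8, -0.1, -0.9]
gripper_width: 0.0432
finger_force: 61.4
```

Run:
```python
from k import *
Gh=down(87,-40)
p,R=legs([((.512,-.183,.10),Gh,1)])
print(((Ro.from_quat(get_state()["tool_rot"]).inv()*Gh).as_rotvec()/.08).round(2))
```

```text
at [ 0.4888 -0.0999  0.1671] F [ 0.8 -0.1 -0.9] w 0.0432 q [ 0.03  0.34  1.8  -0.77  1.19  0.44]
1 x dr [0.02, 0.05, 0.1]
6 x lin [-0.16, 0.23, 0.87]
end [ 0.5121 -0.183   0.0994]
[0.02 0.05 0.1 ]
```

Emit:
apply_moves:
  linear:
    - [-0.16,0.23,0.87]
    - [-0.16,0.23,0.87]
    - [-0.16,0.23,0.87]
    - [-0.16,0.23,0.87]
    - [-0.16,0.23,0.87]
    - [-0.16,0.23,0.87]
    - [0,0,0]
    - [0,0,0]
  dr:
    - [0,0.05,0.1]
    - [0,0,0]
    - [0,0,0]
    - [0,0,0]
    - [0,0,0]
    - [0,0,0]
    - [0,0,0]
    - [0,0,0]

```text
time: 64.95
eef_pos: [0.5129, -0.1836, 0.1011]
tool_rot: [0.682, 0.646, -0.247, 0.237]
ft_force: [0.3, 0.5, -2.0]
gripper_width: 0.0431
finger_force: 61.4
```

Run:
```python
from k import *
Gh=down(87,-40)
p,R=legs([((.5117,-.183,.076),Gh,1),((.5117,-.183,.058),Gh,.5)])
s=read_camera("side")[:,:,::-1];t=read_camera("top")[:,:,::-1]
a=cv2.resize(s[100:240,330:470],(400,400),interpolation=cv2.INTER_CUBIC);b=cv2.resize(t[200:340,390:530],(400,400),interpolation=cv2.INTER_CUBIC)
cv2.imwrite("pics/v4.png",np.hstack([a,b]))
```

```text
at [ 0.5129 -0.1836  0.1011] F [ 0.3  0.5 -2. ] w 0.0431 q [-0.13  0.49  1.77 -0.86  1.01  0.44]
1 x dr [0.04, 0.01, -0.03]
1 x lin [0.82, -0.06, 0.94]
2 x lin [0.29, -0.0, 0.35]
end [ 0.5118 -0.1831  0.0579]
```

View pics/v4.png

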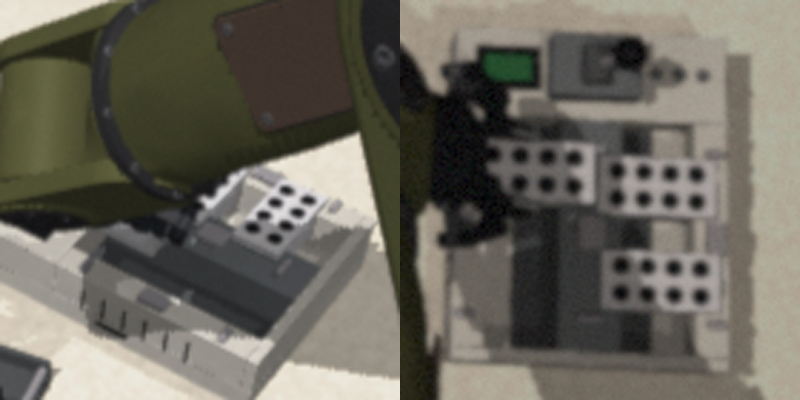

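```bash
cat > wells.py <<'E'
from k import *
def wells(n,box,img=None):
    im=read_camera(n)[:,:,::-1] if img is None else img
    g=cv2.cvtColor(np.ascontiguousarray(im),cv2.COLOR_BGR2GRAY);g=cv2.resize(g[box[1]:box[3],box[0]:box[2]],None,fx=4,fy=4,interpolation=cv2.INTER_CUBIC)
    P=cv2.SimpleBlobDetector_Params();P.minArea=60;P.maxArea=800;P.filterByColor=True;P.blobColor=0;P.minThreshold=20;P.maxThreshold=150;P.thresholdStep=5;P.filterByConvexity=False;P.filterByInertia=False;P.filterByCircularity=True;P.minCircularity=.6;P.minDistBetweenBlobs=10
    return [((k.pt[0]+.5)/4+box[0]-.5,(k.pt[1]+.5)/4+box[1]-.5) for k in cv2.SimpleBlobDetector_create(P).detect(g)]
E
python3 - <<'E'
from wells import *
for p in sorted(wells("top",(420,240,510,310))):
    z=.112 if p[0]<460 else .063
    print(np.round(p,1),w("top",p,z).round(4)[:2])
E
```

```text
[431.4 263.8] [ 0.5029 -0.1782]
[431.7 254. ] [ 0.524  -0.1796]
[440.9 264.2] [ 0.502  -0.1983]
[441.1 254.5] [ 0.5228 -0.1994]
[442.5 245.6] [ 0.5419 -0.2033]
[449.9 264.8] [ 0.5005 -0.2171]
[450.1 254.9] [ 0.5216 -0.2184]
[465.2 268.8] [ 0.4989 -0.2591]
[465.3 259.3] [ 0.5199 -0.2603]
[466.8 302. ] [ 0.4263 -0.2591]
[466.9 292.4] [ 0.447  -0.2603]
[470.7 249.5] [ 0.5415 -0.2732]
[474.8 269.2] [ 0.4978 -0.28  ]
[474.9 259.8] [ 0.5187 -0.2814]
[475.9 302.8] [ 0.4244 -0.2786]
[476.  292.8] [ 0.446  -0.2799]
[484.1 269.7] [ 0.4965 -0.3001]
[484.2 260.3] [ 0.5174 -0.3014]
[485.4 293.3] [ 0.4449 -0.3001]
[485.5 302.9] [ 0.424  -0.2991]
[489.5 277.2] [ 0.48  -0.311]
[493.3 260.6] [ 0.5164 -0.3212]
[493.3 270.2] [ 0.4952 -0.3201]
[494.7 293.7] [ 0.4438 -0.3202]
[494.8 303.3] [ 0.423  -0.3191]
```

Emit:
apply_moves:
  linear:
    - [0.4,-0.04,0.47]
    - [0.4,-0.02,0.47]
    - [0,0,0]
  dr:
    - [0.04,0,-0.03]
    - [0,0,0]
    - [0,0,0]

```text
time: 65.47
eef_pos: [0.5111, -0.1833, 0.0747]
tool_rot: [0.681, 0.647, -0.249, 0.235]
ft_force: [0.2, -0.8, -1.5]
gripper_width: 0.0431
finger_force: 61.4
```

Emit:
apply_moves:
  linear:
    - [0.2,0,0.24]
    - [0.2,0,0.24]
    - [0.06,0,0.08]
    - [0,0,0]
  dr:
    - [0,0,0]
    - [0,0,0]
    - [0,0,0]
    - [0,0,0]

```text
time: 65.97
eef_pos: [0.5117, -0.1837, 0.0616]
tool_rot: [0.682, 0.647, -0.248, 0.236]
ft_force: [-0.2, -0.1, -1.7]
gripper_width: 0.043
finger_force: 61.4
```

Emit:
apply_moves:
  linear:
    - [0.1,0,0.12]
    - [0.1,0,0.12]
    - [0,0,0]
  dr:
    - [0,0,0]
    - [0,0,0]
    - [0,0,0]

```text
time: 66.35
eef_pos: [0.5116, -0.1837, 0.0552]
tool_rot: [0.682, 0.647, -0.248, 0.236]
ft_force: [-0.8, 1.5, -1.3]
gripper_width: 0.0429
finger_force: 61.4
```

Emit:
apply_moves:
  linear:
    - [0.06,0,0.08]
    - [0,0,0]
  dr:
    - [0,0,0]
    - [0,0,0]

```text
time: 66.6
eef_pos: [0.5116, -0.1838, 0.0533]
tool_rot: [0.682, 0.647, -0.248, 0.236]
ft_force: [-0.2, -0.9, -2.6]
gripper_width: 0.0429
finger_force: 61.4
```

Emit:
apply_moves:
  linear:
    - [0.06,0,0.06]
    - [0,0,0]
  dr:
    - [0,0,0]
    - [0,0,0]

```text
time: 66.85
eef_pos: [0.5118, -0.1837, 0.0521]
tool_rot: [0.682, 0.647, -0.248, 0.236]
ft_force: [-2.3, 1.4, 4.3]
gripper_width: 0.0428
finger_force: 61.9
```

Emit:
apply_moves:
  linear:
    - [0,0,0]
    - [0,0,0]
    - [0,0,0]
    - [0,0,0]
    - [0,0,0]
  dr:
    - [0,0,0]
    - [0,0,0]
    - [0,0,0]
    - [0,0,0]
    - [0,0,0]
  claw: 64

```text
time: 67.47
eef_pos: [0.5117, -0.1836, 0.0518]
tool_rot: [0.682, 0.647, -0.248, 0.236]
ft_force: [-0.4, -0.2, 0.3]
gripper_width: 0.0545
finger_force: 0.0
```

Emit:
apply_moves:
  linear:
    - [-0.3,0,-0.4]
    - [-0.4,0,-0.8]
    - [-0.4,0,-1]
    - [-0.4,0,-1]
    - [-0.4,0,-1]
    - [0,0,0]
  dr:
    - [0,0,0]
    - [0,0,0]
    - [0,0,0]
    - [0,0,0]
    - [0,0,0]
    - [0,0,0]

```text
time: 68.22
eef_pos: [0.5137, -0.1582, 0.1425]
tool_rot: [0.682, 0.647, -0.247, 0.237]
ft_force: [-1.2, -1.0, -0.9]
gripper_width: 0.0547
finger_force: 0.0
```

Run:
```python
from wells import *
t=read_camera("top")[:,:,::-1];cv2.imwrite("pics/t12.png",t)
for p in sorted(wells("top",(418,240,462,280),t)): print(np.round(p,1),w("top",p,.063).round(4)[:2])
t0=cv2.imread("pics/top0.png");d=np.abs(t.astype(int)-t0).max(2);print("D moved?",d[230:255,170:212].mean())
# jaw opening: press the handle front towards -y; vertical tool
Rc=Ro.from_euler("z",9.8,degrees=True);q=np.array([.528,.078,0])+Rc.apply([0,-.040,.17])
legs([(None,down(99.8),1),(q,None,1)])
```

```text
[427.9 267.7] [ 0.5021 -0.1778]
[428.3 258.3] [ 0.5229 -0.1796]
[437.2 268.2] [ 0.5007 -0.1982]
[437.5 258.7] [ 0.5218 -0.1996]
[446.4 268.5] [ 0.4999 -0.2183]
[446.6 259.2] [ 0.5204 -0.2195]
D moved? 11.68952380952381
at [ 0.5132 -0.1585  0.1412] F [0.4 1.5 0.9] w 0.0547 q [-0.09  0.42  1.75 -0.81  1.1   0.4 ]
9 x dr [-0.11, 0.97, -0.3]
10 x lin [0.95, 0.28, -0.14]
end [0.5355 0.0383 0.1698]
```

Emit:
apply_moves:
  linear:
    - [0,0,-1]
    - [0,0,0]
    - [0,0,0]
    - [0,0,0]
    - [0,0,0]
    - [0,0,0]
    - [0,0,0]
    - [0,0,0]
  dr:
    - [0,0,0]
    - [-0.11,0.97,-0.3]
    - [-0.11,0.97,-0.3]
    - [-0.11,0.97,-0.3]
    - [-0.11,0.97,-0.3]
    - [-0.11,0.97,-0.3]
    - [-0.11,0.97,-0.3]
    - [-0.11,0.97,-0.3]
  claw: 0

```text
time: 69.28
eef_pos: [0.5133, -0.146, 0.155]
tool_rot: [0.66, 0.748, -0.055, 0.052]
ft_force: [-0.4, -0.0, 0.4]
gripper_width: -0.0001
finger_force: 0.0
```

Emit:
apply_moves:
  linear:
    - [0,0,0]
    - [0,0,0]
    - [0.93,0.28,0]
    - [0.93,0.28,0]
    - [0.93,0.28,0]
    - [0.93,0.28,0]
    - [0.93,0.28,0]
    - [0.93,0.28,0]
  dr:
    - [-0.11,0.97,-0.3]
    - [-0.11,0.97,-0.3]
    - [0,0,0]
    - [0,0,0]
    - [0,0,0]
    - [0,0,0]
    - [0,0,0]
    - [0,0,0]

```text
time: 70.28
eef_pos: [0.5277, -0.0287, 0.1562]
tool_rot: [0.643, 0.766, 0.001, -0.001]
ft_force: [-0.2, -0.6, -0.3]
gripper_width: -0.0005
finger_force: 0.0
```

Emit:
apply_moves:
  linear:
    - [0.93,0.28,0]
    - [0.93,0.28,0]
    - [0.93,0.28,0]
    - [0,0,0]
  dr:
    - [0,0,0]
    - [0,0,0]
    - [0,0,0]
    - [0,0,0]

```text
time: 70.78
eef_pos: [0.5346, 0.0291, 0.1562]
tool_rot: [0.643, 0.766, 0.001, -0.001]
ft_force: [-0.7, -0.2, 0.8]
gripper_width: -0.0003
finger_force: 0.0
```

Run:
```python
from k import *
Rc=Ro.from_euler("z",9.8,degrees=True);q=lambda y,z:np.array([.528,.078,0])+Rc.apply([0,y,z])
legs([(q(-.041,.10),down(99.8),1),(q(-.041,.054),None,1),(q(-.068,.054),None,.25)])
```

```text
at [0.5346 0.0291 0.1562] F [-0.7 -0.2  0.8] w -0.0003 q [-0.02  0.35  1.66  0.    1.13 -0.19]
1 x dr [0.01, -0.03, 0.04]
3 x lin [0.14, 0.03, 0.94]
3 x lin [-0.0, 0.0, 0.76]
6 x lin [-0.23, 0.0, 0.0]
end [0.5396 0.0105 0.0542]
```

Emit:
apply_moves:
  linear:
    - [0.14,0.03,0.94]
    - [0.14,0.03,0.94]
    - [0.14,0.03,0.94]
    - [0,0,0.76]
    - [0,0,0.76]
    - [0,0,0.76]
    - [0,0,0]
  dr:
    - [0,0,0]
    - [0,0,0]
    - [0,0,0]
    - [0,0,0]
    - [0,0,0]
    - [0,0,0]
    - [0,0,0]

```text
time: 71.65
eef_pos: [0.5344, 0.0364, 0.0531]
tool_rot: [0.643, 0.766, 0.0, -0.001]
ft_force: [-0.3, 0.2, 1.6]
gripper_width: 0.0002
finger_force: 0.0
```

Emit:
apply_moves:
  linear:
    - [-0.23,0,0]
    - [-0.23,0,0]
    - [-0.23,0,0]
    - [-0.23,0,0]
    - [-0.23,0,0]
    - [-0.2,0,0]
    - [0,0,0]
  dr:
    - [0,0,0]
    - [0,0,0]
    - [0,0,0]
    - [0,0,0]
    - [0,0,0]
    - [0,0,0]
    - [0,0,0]

```text
time: 72.53
eef_pos: [0.5398, 0.0098, 0.0547]
tool_rot: [0.643, 0.765, 0.001, -0.0]
ft_force: [-0.0, 2.6, 1.7]
gripper_width: 0.0001
finger_force: 0.7
```

Run:
```python
from k import *
p,R=legs([])
print(Ro.from_euler("z",-9.8,degrees=True).apply(p-[.528,.078,0]))
D=np.array([.5735,.3545,.024]);G=down(84,36)
A=np.array([.56,.22,.15])
legs([(p+R.apply([.01,0,-.11]),None,1),(A,None,1),(D+[0,0,.08],G,1)])
```

```text
at [0.5398 0.0098 0.0547] F [-0.   2.6  1.7] w 0.0001 q [-0.05  0.51  1.71  0.    0.92 -0.23]
end [0.5398 0.0098 0.0547]
[ 5.37842300e-05 -6.92632374e-02  5.47245586e-02]
at [0.5398 0.0098 0.0547] F [-0.   2.6  1.7] w 0.0001 q [-0.05  0.51  1.71  0.    0.92 -0.23]
6 x lin [0.08, -0.0, -0.92]
10 x lin [0.97, 0.28, 0.08]
8 x dr [-0.13, 0.97, 0.42]
6 x lin [0.69, -0.0, 0.97]
end [0.5738 0.3543 0.1041]
```

Emit:
apply_moves:
  linear:
    - [0.08,0,-0.92]
    - [0.08,0,-0.92]
    - [0.08,0,-0.92]
    - [0.08,0,-0.92]
    - [0.08,0,-0.92]
    - [0.08,0,-0.92]
    - [0.97,0.28,0]
    - [0.97,0.28,0]
  dr:
    - [0,0,0]
    - [0,0,0]
    - [0,0,0]
    - [0,0,0]
    - [0,0,0]
    - [0,0,0]
    - [0,0,0]
    - [0,0,0]

```text
time: 73.53
eef_pos: [0.5421, 0.0607, 0.1649]
tool_rot: [0.643, 0.766, 0.001, -0.001]
ft_force: [-1.0, 0.1, 0.0]
gripper_width: 0.0001
finger_force: 0.0
```

Emit:
apply_moves:
  linear:
    - [0.97,0.28,0]
    - [0.97,0.28,0]
    - [0.97,0.28,0]
    - [0.97,0.28,0]
    - [0.97,0.28,0]
    - [0.97,0.28,0]
    - [0.97,0.28,0]
    - [0.97,0.28,0]
  dr:
    - [0,0,0]
    - [0,0,0]
    - [0,0,0]
    - [0,0,0]
    - [0,0,0]
    - [0,0,0]
    - [0,0,0]
    - [0,0,0]

```text
time: 74.53
eef_pos: [0.5597, 0.2212, 0.1651]
tool_rot: [0.643, 0.766, 0.001, -0.001]
ft_force: [0.1, -0.4, -0.7]
gripper_width: -0.0002
finger_force: 0.0
```

Emit:
apply_moves:
  linear:
    - [0,0,0]
    - [0,0,0]
    - [0,0,0]
    - [0,0,0]
    - [0,0,0]
    - [0,0,0]
    - [0,0,0]
    - [0,0,0]
  dr:
    - [-0.13,0.97,0.42]
    - [-0.13,0.97,0.42]
    - [-0.13,0.97,0.42]
    - [-0.13,0.97,0.42]
    - [-0.13,0.97,0.42]
    - [-0.13,0.97,0.42]
    - [-0.13,0.97,0.42]
    - [-0.13,0.97,0.42]
  claw: 80

```text
time: 75.53
eef_pos: [0.5598, 0.2204, 0.1653]
tool_rot: [0.707, 0.636, 0.229, -0.208]
ft_force: [0.4, 0.3, 0.5]
gripper_width: 0.0685
finger_force: 0.0
```

Emit:
apply_moves:
  linear:
    - [0.69,0,0.97]
    - [0.69,0,0.97]
    - [0.69,0,0.97]
    - [0.69,0,0.97]
    - [0.69,0,0.97]
    - [0,0,0]
  dr:
    - [0,0,0]
    - [0,0,0]
    - [0,0,0]
    - [0,0,0]
    - [0,0,0]
    - [0,0,0]

```text
time: 76.28
eef_pos: [0.5706, 0.3337, 0.1262]
tool_rot: [0.707, 0.637, 0.227, -0.208]
ft_force: [-0.1, 0.4, 0.2]
gripper_width: 0.0679
finger_force: 0.0
```

Run:
```python
from k import *
s=read_camera("side")[:,:,::-1];s0=cv2.imread("pics/side0.png");s9=cv2.imread("pics/s9.png");cv2.imwrite("pics/s13.png",s)
# block-top blob of D and (old) C in side images -> centre of bright block
def blk(im,box):
    g=cv2.cvtColor(np.ascontiguousarray(im),cv2.COLOR_BGR2GRAY)[box[1]:box[3],box[0]:box[2]];m=(g>110).astype(np.uint8)
    n,l,st,c=cv2.connectedComponentsWithStats(m);i=1+st[1:,4].argmax();r=cv2.minAreaRect(np.argwhere(l==i)[:,::-1].astype(np.float32));return c[i]+[box[0],box[1]],st[i,4],np.round(r[1],1)
for im in(s0,s9,s): print("D",blk(im,(172,332,240,390)))
print("C",blk(s0,(265,315,325,372)))
a=blk(s0,(172,332,240,390))[0];b=blk(s0,(265,315,325,372))[0]
print(w("side",a,.025),w("side",b,.025))
legs([((.5735,.3545,.06),down(84,36),1),((.5735,.3545,.0245),None,1)])
```

```text
D (array([203.31467181, 358.92567568]), np.int32(1036), array([27.2, 50.4]))
D (array([203.71827183, 358.75517552]), np.int32(1111), array([27.5, 51.5]))
D (array([204.11944202, 358.7907585 ]), np.int32(1147), array([27.5, 51.6]))
C (array([291.26134122, 343.92110454]), np.int32(1014), array([26.1, 46.4]))
[0.57099139 0.36684034 0.025     ] [0.45465479 0.25174714 0.025     ]
at [0.5709 0.3328 0.1266] F [ 0.8 -0.4  0. ] w 0.0682 q [ 0.28  0.56  1.54  0.75  0.93 -0.05]
1 x dr [-0.05, 0.02, -0.01]
4 x lin [-0.27, 0.0, 0.83]
2 x lin [-0.52, 0.01, 0.73]
end [0.5735 0.3546 0.0243]
```

Emit:
apply_moves:
  linear:
    - [-0.27,0,0.83]
    - [-0.27,0,0.83]
    - [-0.27,0,0.83]
    - [-0.27,0,0.83]
    - [0,0,0]
  dr:
    - [-0.05,0,0]
    - [0,0,0]
    - [0,0,0]
    - [0,0,0]
    - [0,0,0]

```text
time: 76.95
eef_pos: [0.5727, 0.3535, 0.0587]
tool_rot: [0.708, 0.636, 0.228, -0.207]
ft_force: [-0.4, 0.4, -0.8]
gripper_width: 0.0686
finger_force: 0.0
```

Run:
```python
from k import *
legs([((.5735,.3545,.025),down(84,36),1)])
```

```text
at [0.5727 0.3535 0.0587] F [-0.4  0.4 -0.8] w 0.0686 q [ 0.31  0.68  1.54  0.82  0.83 -0.13]
1 x dr [-0.02, 0.03, -0.03]
2 x lin [-0.47, 0.02, 0.7]
end [0.5736 0.3547 0.025 ]
```

Emit:
apply_moves:
  linear:
    - [-0.47,0.02,0.7]
    - [-0.47,0.02,0.7]
    - [0,0,0]
  dr:
    - [-0.02,0.03,-0.03]
    - [0,0,0]
    - [0,0,0]

```text
time: 77.32
eef_pos: [0.5737, 0.3542, 0.025]
tool_rot: [0.707, 0.636, 0.23, -0.207]
ft_force: [0.4, -0.0, 0.2]
gripper_width: 0.0683
finger_force: 0.0
```

Emit:
apply_moves:
  linear:
    - [0,0,0]
    - [0,0,0]
    - [0,0,0]
    - [0,0,0]
    - [0,0,0]
  dr:
    - [0,0,0]
    - [0,0,0]
    - [0,0,0]
    - [0,0,0]
    - [0,0,0]
  claw: 0

```text
time: 77.95
eef_pos: [0.5748, 0.3545, 0.0277]
tool_rot: [0.706, 0.636, 0.232, -0.206]
ft_force: [-1.4, -4.3, 5.2]
gripper_width: 0.0429
finger_force: 62.7
```

Run:
```python
from k import *
p,R=legs([])
c=np.array([.574,.359,.004]);o=R.inv().apply(c-p);o[1]=0
Rc=Ro.from_euler("z",9.8,degrees=True);Gc=down(99.8,-54)
pc=np.array([.528,.078,0])+Rc.apply([0,-.012,.057])-Gc.apply(o);print("clamp tcp",pc)
a=legs([(p+[0,0,.12],None,1)]);
a=legs([((.52,.22,.165),None,1),(None,Gc,1),((pc[0],pc[1],.14),None,1),((pc[0],pc[1],.07),None,1)],a)
b=ik(np.array([.52,.22,.165]),down(84,36));print(b);b=ik(np.array([.52,.22,.165]),Gc);print(b)
```

```text
at [0.5748 0.3545 0.0277] F [-1.4 -4.3  5.2] w 0.0429 q [ 0.31  0.73  1.54  0.86  0.79 -0.19]
end [0.5748 0.3545 0.0277]
clamp tcp [0.52600987 0.08952163 0.06132813]
at [0.5748 0.3545 0.0277] F [-1.4 -4.3  5.2] w 0.0429 q [ 0.31  0.73  1.54  0.86  0.79 -0.19]
5 x lin [0.71, 0.0, -0.97]
end [0.5743 0.3548 0.1479]
6 x lin [-0.86, -0.33, -0.8]
20 x dr [-0.03, -0.98, -0.19]
6 x lin [-0.46, -0.14, 1.0]
3 x lin [0.95, 0.0, 0.67]
end [0.5259 0.0896 0.0698]
(np.float64(1.0124850215789914e-18), array([ 0.09099113,  0.35624348,  1.75387769,  0.73682743,  1.03147414,
       -0.1957189 ]))
(np.float64(3.0545757487362693e-22), array([ 0.63717595,  0.66568757,  1.41098805, -0.80828628,  1.60403506,
        0.67315919]))
```

Emit:
apply_moves:
  linear:
    - [0.71,0,-0.97]
    - [0.71,0,-0.97]
    - [0.71,0,-0.97]
    - [0.71,0,-0.97]
    - [0.71,0,-0.97]
    - [-0.86,-0.33,-0.8]
    - [-0.86,-0.33,-0.8]
    - [-0.86,-0.33,-0.8]
  dr:
    - [0,0,0]
    - [0,0,0]
    - [0,0,0]
    - [0,0,0]
    - [0,0,0]
    - [0,0,0]
    - [0,0,0]
    - [0,0,0]

```text
time: 78.95
eef_pos: [0.5463, 0.2867, 0.1552]
tool_rot: [0.706, 0.637, 0.231, -0.206]
ft_force: [1.0, -0.6, -1.2]
gripper_width: 0.0423
finger_force: 61.8
```

Emit:
apply_moves:
  linear:
    - [-0.86,-0.33,-0.8]
    - [-0.86,-0.33,-0.8]
    - [-0.86,-0.33,-0.8]
    - [0,0,0]
    - [0,0,0]
    - [0,0,0]
    - [0,0,0]
    - [0,0,0]
  dr:
    - [0,0,0]
    - [0,0,0]
    - [0,0,0]
    - [-0.03,-0.98,-0.19]
    - [-0.03,-0.98,-0.19]
    - [-0.03,-0.98,-0.19]
    - [-0.03,-0.98,-0.19]
    - [-0.03,-0.98,-0.19]

```text
time: 79.95
eef_pos: [0.5197, 0.2198, 0.1637]
tool_rot: [0.715, 0.689, 0.099, -0.064]
ft_force: [-0.2, -0.6, -2.6]
gripper_width: 0.0427
finger_force: 61.7
```

Emit:
apply_moves:
  linear:
    - [0,0,0]
    - [0,0,0]
    - [0,0,0]
    - [0,0,0]
    - [0,0,0]
    - [0,0,0]
    - [0,0,0]
    - [0,0,0]
  dr:
    - [-0.03,-0.98,-0.19]
    - [-0.03,-0.98,-0.19]
    - [-0.03,-0.98,-0.19]
    - [-0.03,-0.98,-0.19]
    - [-0.03,-0.98,-0.19]
    - [-0.03,-0.98,-0.19]
    - [-0.03,-0.98,-0.19]
    - [-0.03,-0.98,-0.19]

```text
time: 80.95
eef_pos: [0.5197, 0.22, 0.1637]
tool_rot: [0.668, 0.716, -0.116, 0.164]
ft_force: [0.3, -0.6, -2.2]
gripper_width: 0.0428
finger_force: 61.7
```

Emit:
apply_moves:
  linear:
    - [0,0,0]
    - [0,0,0]
    - [0,0,0]
    - [0,0,0]
    - [0,0,0]
    - [0,0,0]
    - [0,0,0]
    - [0,0,0]
  dr:
    - [-0.03,-0.98,-0.19]
    - [-0.03,-0.98,-0.19]
    - [-0.03,-0.98,-0.19]
    - [-0.03,-0.98,-0.19]
    - [-0.03,-0.98,-0.19]
    - [-0.03,-0.98,-0.19]
    - [-0.03,-0.98,-0.19]
    - [0,0,0]

```text
time: 81.95
eef_pos: [0.5194, 0.2202, 0.1627]
tool_rot: [0.572, 0.681, -0.295, 0.35]
ft_force: [-0.2, 1.3, -2.3]
gripper_width: 0.0426
finger_force: 61.8
```

Run:
```python
from k import *
legs([((.526,.0895,.13),down(99.8,-54),1)])
```

```text
at [0.5194 0.2202 0.1627] F [-0.2  1.3 -2.3] w 0.0426 q [ 0.64  0.67  1.41 -0.81  1.61  0.68]
1 x dr [0.01, 0.1, 0.01]
7 x lin [-0.36, -0.11, 0.89]
end [0.5265 0.0891 0.1302]
```

Emit:
apply_moves:
  linear:
    - [-0.36,-0.11,0.89]
    - [-0.36,-0.11,0.89]
    - [-0.36,-0.11,0.89]
    - [-0.36,-0.11,0.89]
    - [-0.36,-0.11,0.89]
    - [-0.36,-0.11,0.89]
    - [-0.36,-0.11,0.89]
    - [0,0,0]
  dr:
    - [0,0.1,0]
    - [0,0,0]
    - [0,0,0]
    - [0,0,0]
    - [0,0,0]
    - [0,0,0]
    - [0,0,0]
    - [0,0,0]

```text
time: 82.95
eef_pos: [0.527, 0.0873, 0.1312]
tool_rot: [0.574, 0.681, -0.292, 0.347]
ft_force: [-1.1, -0.2, -2.9]
gripper_width: 0.0429
finger_force: 61.7
```

Run:
```python
from k import *
legs([((.526,.0893,.075),down(99.8,-54),.8)])
```

```text
at [0.527  0.0873 0.1312] F [-1.1 -0.2 -2.9] w 0.0429 q [ 0.44  0.59  1.64 -0.92  1.38  0.68]
3 x lin [0.78, -0.01, 0.52]
end [0.526  0.0894 0.075 ]
```

Emit:
apply_moves:
  linear:
    - [0.78,-0.01,0.52]
    - [0.78,-0.01,0.52]
    - [0.78,-0.01,0.52]
    - [0,0,0]
  dr:
    - [0,0,0]
    - [0,0,0]
    - [0,0,0]
    - [0,0,0]

```text
time: 83.45
eef_pos: [0.5255, 0.0908, 0.0733]
tool_rot: [0.573, 0.682, -0.293, 0.347]
ft_force: [-0.1, 0.2, -1.1]
gripper_width: 0.0424
finger_force: 61.8
```

Emit:
apply_moves:
  linear:
    - [0.2,0,0.15]
    - [0.16,0,0.12]
    - [0,0,0]
  dr:
    - [0,0,0]
    - [0,0,0]
    - [0,0,0]

```text
time: 83.82
eef_pos: [0.5263, 0.0907, 0.0663]
tool_rot: [0.574, 0.682, -0.292, 0.348]
ft_force: [-0.8, -0.4, -1.6]
gripper_width: 0.0428
finger_force: 61.8
```

Emit:
apply_moves:
  linear:
    - [0.06,0,0.04]
    - [0,0,0]
  dr:
    - [0,0,0]
    - [0,0,0]

```text
time: 84.08
eef_pos: [0.5263, 0.0908, 0.065]
tool_rot: [0.574, 0.681, -0.292, 0.348]
ft_force: [0.1, 0.4, -2.4]
gripper_width: 0.0426
finger_force: 61.8
```

Emit:
apply_moves:
  linear:
    - [0.05,0,0.03]
    - [0,0,0]
  dr:
    - [0,0,0]
    - [0,0,0]

```text
time: 84.32
eef_pos: [0.5262, 0.0909, 0.0636]
tool_rot: [0.574, 0.682, -0.292, 0.348]
ft_force: [-0.3, 0.3, -2.0]
gripper_width: 0.0428
finger_force: 61.8
```

Emit:
apply_moves:
  linear:
    - [0.05,0,0.03]
    - [0,0,0]
  dr:
    - [0,0,0]
    - [0,0,0]

```text
time: 84.58
eef_pos: [0.5262, 0.091, 0.0625]
tool_rot: [0.574, 0.682, -0.292, 0.348]
ft_force: [-0.0, -0.1, -1.9]
gripper_width: 0.0429
finger_force: 61.8
```

Emit:
apply_moves:
  linear:
    - [0.05,0,0.03]
    - [0,0,0]
  dr:
    - [0,0,0]
    - [0,0,0]

```text
time: 84.82
eef_pos: [0.5262, 0.0911, 0.0613]
tool_rot: [0.574, 0.682, -0.292, 0.348]
ft_force: [-0.4, 0.4, -1.1]
gripper_width: 0.0427
finger_force: 61.8
```

Emit:
apply_moves:
  linear:
    - [0.04,0,0.03]
    - [0,0,0]
  dr:
    - [0,0,0]
    - [0,0,0]

```text
time: 85.08
eef_pos: [0.5263, 0.0912, 0.0611]
tool_rot: [0.574, 0.681, -0.292, 0.348]
ft_force: [-2.7, 1.6, 5.5]
gripper_width: 0.0424
finger_force: 62.6
```

Contact at 0.0612. Now push back against the fixed jaw.

Emit:
apply_moves:
  linear:
    - [0.06,0,-0.1]
    - [0,0,0]
  dr:
    - [0,0,0]
    - [0,0,0]

```text
time: 85.32
eef_pos: [0.526, 0.0933, 0.061]
tool_rot: [0.574, 0.681, -0.292, 0.348]
ft_force: [-1.1, -1.2, 5.6]
gripper_width: 0.0426
finger_force: 62.6
```

Emit:
apply_moves:
  linear:
    - [0.03,0,-0.05]
    - [0,0,0]
  dr:
    - [0,0,0]
    - [0,0,0]

```text
time: 85.58
eef_pos: [0.5258, 0.0936, 0.0609]
tool_rot: [0.574, 0.681, -0.292, 0.348]
ft_force: [3.3, -10.6, 1.8]
gripper_width: 0.0424
finger_force: 63.0
```

Emit:
apply_moves:
  linear:
    - [0.03,0,-0.05]
    - [0,0,0]
  dr:
    - [0,0,0]
    - [0,0,0]

```text
time: 85.82
eef_pos: [0.5257, 0.0945, 0.0606]
tool_rot: [0.574, 0.681, -0.292, 0.348]
ft_force: [6.7, -14.4, -3.8]
gripper_width: 0.0428
finger_force: 63.6
```

Emit:
apply_moves:
  linear:
    - [-0.05,0,0.08]
    - [0,0,0]
    - [0,0,0]
    - [0,0,0]
    - [0,0,0]
  dr:
    - [0,0,0]
    - [0,0,0]
    - [0,0,0]
    - [0,0,0]
    - [0,0,0]
  claw: 75

```text
time: 86.45
eef_pos: [0.5257, 0.0939, 0.0607]
tool_rot: [0.574, 0.682, -0.292, 0.348]
ft_force: [-0.5, 0.4, -0.0]
gripper_width: 0.0643
finger_force: 0.0
```

Emit:
apply_moves:
  linear:
    - [0,0,-0.5]
    - [0,0,-1]
    - [0,0,-1]
    - [0,0,-1]
    - [-0.4,0,-0.9]
    - [-0.8,0,-0.6]
    - [-0.8,0,-0.6]
    - [-0.8,0,-0.6]
  dr:
    - [0,0,0]
    - [0,0,0]
    - [0,0,0]
    - [0,0,0]
    - [0,0,0]
    - [0,0,0]
    - [0,0,0]
    - [0,0,0]

```text
time: 87.45
eef_pos: [0.5141, 0.1598, 0.1805]
tool_rot: [0.574, 0.681, -0.292, 0.348]
ft_force: [-0.4, 0.3, -0.6]
gripper_width: 0.064
finger_force: 0.0
```

Emit:
apply_moves:
  linear:
    - [0,0,0]
    - [0,0,0]
    - [0,0,0]
    - [0,0,0]
    - [0,0,0]
    - [0,0,0]
    - [0,0,0]
    - [0,0,0]
  dr:
    - [0,0.98,0]
    - [0,0.98,0]
    - [0,0.98,0]
    - [0,0.98,0]
    - [0,0.98,0]
    - [0,0.98,0]
    - [0,0.98,0]
    - [0,0.98,0]
  claw: 0

```text
time: 88.45
eef_pos: [0.5141, 0.1599, 0.1799]
tool_rot: [0.636, 0.756, -0.099, 0.12]
ft_force: [-0.8, 0.4, -0.6]
gripper_width: 0.0001
finger_force: 0.0
```

Emit:
apply_moves:
  linear:
    - [0,0,0]
    - [0,0,0]
    - [0,0,0]
    - [0,0,0]
    - [-0.97,0,0]
    - [-0.97,0,0]
    - [-0.97,0,0]
    - [-0.97,0,0]
  dr:
    - [0,0.98,0]
    - [0,0.98,0]
    - [0,0.98,0]
    - [0,0.98,0]
    - [0,0,0]
    - [0,0,0]
    - [0,0,0]
    - [0,0,0]

```text
time: 89.45
eef_pos: [0.5275, 0.0823, 0.179]
tool_rot: [0.644, 0.765, -0.0, 0.001]
ft_force: [-0.2, -0.8, -0.2]
gripper_width: 0.0001
finger_force: 0.0
```

Emit:
apply_moves:
  linear:
    - [-0.97,0,0]
    - [-0.97,0,0]
    - [-0.97,0,0]
    - [-0.97,0,0]
    - [-0.97,0,0]
    - [-0.97,0,0]
    - [0,0,0]
  dr:
    - [0,0,0]
    - [0,0,0]
    - [0,0,0]
    - [0,0,0]
    - [0,0,0]
    - [0,0,0]
    - [0,0,0]

```text
time: 90.32
eef_pos: [0.5473, -0.0324, 0.1791]
tool_rot: [0.644, 0.765, 0.0, 0.001]
ft_force: [1.0, -0.1, 0.2]
gripper_width: -0.0001
finger_force: 0.0
```

Run:
```python
from k import *
Rc=Ro.from_euler("z",9.8,degrees=True);q=np.array([.528,.078,0])+Rc.apply([0,-.114,.054])
legs([(q+[0,0,.05],down(99.8),1),(q,None,1)])
s=read_camera("side")[:,:,::-1];cv2.imwrite("pics/s14.png",s)
r=cv2.imread("pics/v3.png")[:,:396];a=cv2.resize(s[190:310,260:380],None,fx=3.3,fy=3.3,interpolation=cv2.INTER_CUBIC)
print("diff to 1st clamping, insert area",np.abs(a.astype(int)-r)[150:320,100:215].mean())
```

```text
at [ 0.5473 -0.0324  0.1791] F [ 1.  -0.1  0.2] w -0.0001 q [-0.13  0.35  1.6  -0.    1.18 -0.3 ]
4 x lin [-0.02, -0.0, 0.94]
3 x lin [-0.0, -0.01, 0.83]
end [ 0.5473 -0.0342  0.0541]
diff to 1st clamping, insert area 4.286052855924979
```

Emit:
apply_moves:
  linear:
    - [-0.05,0,0.9]
    - [0,0,0.9]
    - [0,0,0.9]
    - [0,0,0.9]
    - [0,0,0.9]
    - [0,0,0.9]
    - [0,0,0.85]
    - [0,0,0]
  dr:
    - [0,0,0]
    - [0,0,0]
    - [0,0,0]
    - [0,0,0]
    - [0,0,0]
    - [0,0,0]
    - [0,0,0]
    - [0,0,0]

```text
time: 91.38
eef_pos: [0.547, -0.0321, 0.0528]
tool_rot: [0.644, 0.765, -0.0, 0.0]
ft_force: [-0.6, -0.0, 0.3]
gripper_width: 0.0
finger_force: 0.0
```

Emit:
apply_moves:
  linear:
    - [0.2,0,0]
    - [0.2,0,0]
    - [0.2,0,0]
    - [0.15,0,0]
    - [0.15,0,0]
    - [0.15,0,0]
    - [0.15,0,0]
    - [0,0,0]
  dr:
    - [0,0,0]
    - [0,0,0]
    - [0,0,0]
    - [0,0,0]
    - [0,0,0]
    - [0,0,0]
    - [0,0,0]
    - [0,0,0]

```text
time: 92.38
eef_pos: [0.5438, -0.0085, 0.0548]
tool_rot: [0.644, 0.765, 0.0, 0.002]
ft_force: [0.2, -3.8, 3.2]
gripper_width: 0.0004
finger_force: 1.7
```

Emit:
apply_moves:
  linear:
    - [0.1,0,0]
    - [0,0,0]
  dr:
    - [0,0,0]
    - [0,0,0]

```text
time: 92.62
eef_pos: [0.5435, -0.0066, 0.0548]
tool_rot: [0.644, 0.765, 0.0, 0.002]
ft_force: [0.1, -4.3, 3.1]
gripper_width: 0.0002
finger_force: 2.3
```

Emit:
apply_moves:
  linear:
    - [0.06,0,0]
    - [0,0,0]
  dr:
    - [0,0,0]
    - [0,0,0]

```text
time: 92.88
eef_pos: [0.5434, -0.0059, 0.0548]
tool_rot: [0.644, 0.765, 0.0, 0.002]
ft_force: [0.9, -7.8, 5.4]
gripper_width: 0.0001
finger_force: 4.1
```

Gripping begins; press on to ~25 N.

Emit:
apply_moves:
  linear:
    - [0.06,0,0]
    - [0,0,0]
  dr:
    - [0,0,0]
    - [0,0,0]

```text
time: 93.12
eef_pos: [0.5434, -0.0058, 0.0548]
tool_rot: [0.644, 0.765, -0.0, 0.003]
ft_force: [0.9, -17.6, 2.6]
gripper_width: -0.0002
finger_force: 8.8
```

Emit:
apply_moves:
  linear:
    - [0.05,0,0]
    - [0,0,0]
  dr:
    - [0,0,0]
    - [0,0,0]

```text
time: 93.38
eef_pos: [0.5434, -0.0057, 0.0548]
tool_rot: [0.644, 0.765, -0.001, 0.003]
ft_force: [3.2, -24.9, 3.0]
gripper_width: 0.0
finger_force: 12.7
```

Emit:
apply_moves:
  linear:
    - [-0.85,0,0]
    - [0,0,-1]
    - [0,0,-1]
    - [0,0,-1]
    - [0,0,-1]
    - [0,0,-1]
    - [0,0,-1]
  dr:
    - [0,0,0]
    - [0,0,0]
    - [0,0,0]
    - [0,0,0]
    - [0,0,0]
    - [0,0,0]
    - [0,0,0]

```text
time: 94.25
eef_pos: [0.5451, -0.0197, 0.1748]
tool_rot: [0.644, 0.765, 0.0, 0.001]
ft_force: [0.2, 0.7, -0.2]
gripper_width: 0.0001
finger_force: 0.0
```

Emit:
apply_moves:
  linear:
    - [0,0,0]
    - [0,0,0]
    - [0,0,0]
    - [0,0,0]
    - [0,0,0]
    - [0,0,0]
    - [0,0,0]
    - [0,0,0]
  dr:
    - [0,1,0]
    - [0,1,0]
    - [0,1,0]
    - [0,1,0]
    - [0,1,0]
    - [0,1,0]
    - [0,1,0]
    - [0,1,0]
  claw: 75

```text
time: 95.25
eef_pos: [0.5453, -0.0198, 0.1743]
tool_rot: [0.611, 0.726, 0.204, -0.241]
ft_force: [0.3, -0.6, 0.3]
gripper_width: 0.0641
finger_force: 0.0
```

Emit:
apply_moves:
  linear:
    - [0,0,0]
    - [0,0,0]
    - [0,0,0]
    - [0,0,0]
  dr:
    - [0,1,0]
    - [0,1,0]
    - [0,0.91,0]
    - [0,0,0]

```text
time: 95.75
eef_pos: [0.5451, -0.0201, 0.1734]
tool_rot: [0.584, 0.693, 0.272, -0.323]
ft_force: [-0.1, -0.0, 0.8]
gripper_width: 0.0642
finger_force: 0.0
```

Run:
```python
from k import *
T=np.array([.5271,.0829,.062]);A=np.array([.5428,-.0077,.1391]);B=A+.35*(T-A)
legs([(A,down(99.8,50),1),(B,None,1)])
```

```text
at [ 0.5451 -0.0201  0.1734] F [-0.1 -0.   0.8] w 0.0642 q [-0.39  0.59  1.49  0.71  1.62 -0.73]
2 x lin [-0.45, -0.0, 0.79]
3 x lin [-0.0, -0.0, 0.7]
end [0.5375 0.024  0.1123]
```

Emit:
apply_moves:
  linear:
    - [-0.45,0,0.79]
    - [-0.45,0,0.79]
    - [0,0,1]
    - [0,0,1]
    - [0,0,0]
  dr:
    - [0,0,0]
    - [0,0,0]
    - [0,0,0]
    - [0,0,0]
    - [0,0,0]

```text
time: 96.38
eef_pos: [0.5373, 0.0243, 0.1134]
tool_rot: [0.583, 0.694, 0.272, -0.323]
ft_force: [0.1, -0.7, 1.0]
gripper_width: 0.064
finger_force: 0.0
```

Emit:
apply_moves:
  linear:
    - [-0.01,0,0.78]
    - [-0.01,0,0.78]
    - [-0.01,0,0.78]
    - [-0.01,0,0.78]
    - [-0.01,0,0.78]
    - [0,0,0]
  dr:
    - [0,0,0]
    - [0,0,0]
    - [0,0,0]
    - [0,0,0]
    - [0,0,0]
    - [0,0,0]

```text
time: 97.12
eef_pos: [0.5274, 0.0819, 0.0625]
tool_rot: [0.583, 0.694, 0.272, -0.323]
ft_force: [0.1, -0.3, 0.3]
gripper_width: 0.0638
finger_force: 0.0
```

Emit:
apply_moves:
  linear:
    - [0,0,0]
    - [0,0,0]
    - [0,0,0]
    - [0,0,0]
    - [0,0,0]
  dr:
    - [0,0,0]
    - [0,0,0]
    - [0,0,0]
    - [0,0,0]
    - [0,0,0]
  claw: 0

```text
time: 97.75
eef_pos: [0.5282, 0.0806, 0.0637]
tool_rot: [0.583, 0.694, 0.273, -0.322]
ft_force: [-2.5, -4.8, 4.5]
gripper_width: 0.043
finger_force: 60.8
```

Emit:
apply_moves:
  linear:
    - [0.31,0,-0.26]
    - [0.31,0,-0.26]
    - [0.31,0,-0.26]
    - [0.77,0,-0.64]
    - [0.77,0,-0.64]
    - [0.77,0,-0.64]
    - [0.77,0,-0.64]
    - [0,0,0]
  dr:
    - [0,0,0]
    - [0,0,0]
    - [0,0,0]
    - [0,0,0]
    - [0,0,0]
    - [0,0,0]
    - [0,0,0]
    - [0,0,0]

```text
time: 98.75
eef_pos: [0.5282, 0.0814, 0.1694]
tool_rot: [0.583, 0.694, 0.273, -0.321]
ft_force: [0.7, 0.1, -1.5]
gripper_width: 0.0429
finger_force: 61.6
```

Run:
```python
from k import *
Gh=down(87,-40);b=ik(np.array([.46,-.10,.17]),Gh);print(b)
p,R=legs([((.46,-.10,.17),None,1),(None,Gh,1),((.439,-.179,.10),None,1)])
```

```text
(np.float64(4.613751816118116e-20), array([ 0.02903241,  0.28093256,  1.87150299, -0.76391888,  1.18403194,
        0.45281666]))
at [0.5282 0.0814 0.1694] F [ 0.7  0.1 -1.5] w 0.0429 q [-0.23  0.51  1.62  0.78  1.48 -0.68]
7 x lin [-0.76, -0.7, -0.92]
20 x dr [-0.01, -0.98, 0.16]
6 x lin [-0.13, -0.14, 0.88]
end [ 0.4386 -0.1791  0.1003]
```

Emit:
apply_moves:
  linear:
    - [-0.76,-0.7,-0.92]
    - [-0.76,-0.7,-0.92]
    - [-0.76,-0.7,-0.92]
    - [-0.76,-0.7,-0.92]
    - [-0.76,-0.7,-0.92]
    - [-0.76,-0.7,-0.92]
    - [-0.76,-0.7,-0.92]
    - [0,0,0]
  dr:
    - [0,0,0]
    - [0,0,0]
    - [0,0,0]
    - [0,0,0]
    - [0,0,0]
    - [0,0,0]
    - [0,0,0]
    - [-0.01,-0.98,0.16]

```text
time: 99.75
eef_pos: [0.459, -0.1015, 0.1677]
tool_rot: [0.6, 0.701, 0.247, -0.297]
ft_force: [0.2, 0.5, -2.0]
gripper_width: 0.043
finger_force: 61.5
```

Emit:
apply_moves:
  linear:
    - [0,0,0]
    - [0,0,0]
    - [0,0,0]
    - [0,0,0]
    - [0,0,0]
    - [0,0,0]
    - [0,0,0]
    - [0,0,0]
  dr:
    - [-0.01,-0.98,0.16]
    - [-0.01,-0.98,0.16]
    - [-0.01,-0.98,0.16]
    - [-0.01,-0.98,0.16]
    - [-0.01,-0.98,0.16]
    - [-0.01,-0.98,0.16]
    - [-0.01,-0.98,0.16]
    - [-0.01,-0.98,0.16]

```text
time: 100.75
eef_pos: [0.4594, -0.0997, 0.1685]
tool_rot: [0.681, 0.727, 0.037, -0.075]
ft_force: [-0.2, -0.7, -1.9]
gripper_width: 0.0428
finger_force: 61.5
```

Emit:
apply_moves:
  linear:
    - [0,0,0]
    - [0,0,0]
    - [0,0,0]
    - [0,0,0]
    - [0,0,0]
    - [0,0,0]
    - [0,0,0]
    - [0,0,0]
  dr:
    - [-0.01,-0.98,0.16]
    - [-0.01,-0.98,0.16]
    - [-0.01,-0.98,0.16]
    - [-0.01,-0.98,0.16]
    - [-0.01,-0.98,0.16]
    - [-0.01,-0.98,0.16]
    - [-0.01,-0.98,0.16]
    - [-0.01,-0.98,0.16]

```text
time: 101.75
eef_pos: [0.4593, -0.0997, 0.1684]
tool_rot: [0.695, 0.68, -0.177, 0.153]
ft_force: [0.6, 0.4, -1.8]
gripper_width: 0.0428
finger_force: 61.5
```

Emit:
apply_moves:
  linear:
    - [0,0,0]
    - [0,0,0]
    - [0,0,0]
    - [0,0,0]
  dr:
    - [-0.01,-0.98,0.16]
    - [-0.01,-0.98,0.16]
    - [-0.01,-0.98,0.16]
    - [0,0,0]

```text
time: 102.25
eef_pos: [0.4593, -0.0993, 0.1679]
tool_rot: [0.682, 0.645, -0.253, 0.235]
ft_force: [0.4, 0.3, -1.7]
gripper_width: 0.043
finger_force: 61.5
```

Run:
```python
from k import *
Gh=down(87,-40)
p,R=legs([((.439,-.180,.10),Gh,1)])
```

```text
at [ 0.4593 -0.0993  0.1679] F [ 0.4  0.3 -1.7] w 0.043 q [ 0.03  0.29  1.87 -0.77  1.19  0.46]
1 x dr [-0.1, 0.07, -0.01]
6 x lin [-0.16, -0.13, 0.87]
end [ 0.4394 -0.1802  0.1003]
```

Emit:
apply_moves:
  linear:
    - [-0.16,-0.13,0.87]
    - [-0.16,-0.13,0.87]
    - [-0.16,-0.13,0.87]
    - [-0.16,-0.13,0.87]
    - [-0.16,-0.13,0.87]
    - [-0.16,-0.13,0.87]
    - [0,0,0]
    - [0,0,0]
  dr:
    - [-0.1,0.07,0]
    - [0,0,0]
    - [0,0,0]
    - [0,0,0]
    - [0,0,0]
    - [0,0,0]
    - [0,0,0]
    - [0,0,0]

```text
time: 103.25
eef_pos: [0.4399, -0.1808, 0.1017]
tool_rot: [0.682, 0.646, -0.247, 0.237]
ft_force: [-0.1, 0.0, -2.5]
gripper_width: 0.0433
finger_force: 61.5
```

Run:
```python
from wells import *
Gh=down(87,-40)
p,R=legs([((.4388,-.180,.062),Gh,1)]);print(((R.inv()*Gh).as_rotvec()/.08).round(2))
z=get_state()["eef_pos"][2]+.0107
t=read_camera("top")[:,:,::-1];cv2.imwrite("pics/t15.png",t)
for p in sorted(wells("top",(418,240,462,315),t)): print(np.round(p,1),w("top",p,z).round(4)[:2],w("top",p,.063).round(4)[:2])
```

```text
at [ 0.4399 -0.1808  0.1017] F [-0.1  0.  -2.5] w 0.0433 q [-0.15  0.36  1.97 -0.9   0.96  0.5 ]
1 x dr [0.02, 0.01, -0.04]
2 x lin [0.65, -0.03, 0.75]
end [ 0.4388 -0.1801  0.062 ]
[-0.  0. -0.]
[423.9 249.4] [ 0.534  -0.1636] [ 0.5428 -0.1707]
[428.3 258.3] [ 0.5148 -0.172 ] [ 0.5229 -0.1795]
[431.4 298.5] [ 0.4296 -0.1754] [ 0.4343 -0.183 ]
[431.7 288.4] [ 0.4509 -0.1769] [ 0.4565 -0.1845]
[437.3 268.5] [ 0.4928 -0.1902] [ 0.5001 -0.1983]
[437.4 258.7] [ 0.5137 -0.1913] [ 0.5218 -0.1995]
[441.1 298.8] [ 0.4289 -0.1956] [ 0.4336 -0.204 ]
[441.3 288.8] [ 0.4499 -0.1967] [ 0.4554 -0.2052]
[446.1 268.7] [ 0.4921 -0.2086] [ 0.4993 -0.2175]
[446.5 259.2] [ 0.5125 -0.2104] [ 0.5205 -0.2194]
[450.4 299.5] [ 0.4274 -0.2147] [ 0.432  -0.2239]
[450.5 289.5] [ 0.4483 -0.2158] [ 0.4538 -0.225 ]
```

Emit:
apply_moves:
  linear:
    - [0.33,-0.03,0.38]
    - [0.33,-0.03,0.38]
    - [0.33,0,0.37]
    - [0.33,0,0.37]
    - [0,0,0]
  dr:
    - [0,0,-0.04]
    - [0,0,0]
    - [0,0,0]
    - [0,0,0]
    - [0,0,0]

```text
time: 103.92
eef_pos: [0.4383, -0.1798, 0.0607]
tool_rot: [0.681, 0.647, -0.248, 0.236]
ft_force: [-0.3, 0.0, -1.7]
gripper_width: 0.0433
finger_force: 61.5
```

Emit:
apply_moves:
  linear:
    - [0.1,0,0.12]
    - [0.1,0,0.12]
    - [0,0,0]
  dr:
    - [0,0,0]
    - [0,0,0]
    - [0,0,0]

```text
time: 104.3
eef_pos: [0.4386, -0.1799, 0.0552]
tool_rot: [0.681, 0.647, -0.248, 0.236]
ft_force: [0.3, -0.6, -1.9]
gripper_width: 0.0432
finger_force: 61.5
```

Emit:
apply_moves:
  linear:
    - [0.06,0,0.06]
    - [0,0,0]
  dr:
    - [0,0,0]
    - [0,0,0]

```text
time: 104.55
eef_pos: [0.4386, -0.1797, 0.0536]
tool_rot: [0.681, 0.647, -0.248, 0.236]
ft_force: [0.1, 0.5, -2.1]
gripper_width: 0.0432
finger_force: 61.5
```

Emit:
apply_moves:
  linear:
    - [0.05,0,0.06]
    - [0,0,0]
  dr:
    - [0,0,0]
    - [0,0,0]

```text
time: 104.8
eef_pos: [0.4388, -0.1798, 0.0523]
tool_rot: [0.681, 0.647, -0.248, 0.236]
ft_force: [-1.8, 1.9, 2.3]
gripper_width: 0.0429
finger_force: 61.8
```

Emit:
apply_moves:
  linear:
    - [0.02,0,0.03]
    - [0,0,0]
  dr:
    - [0,0,0]
    - [0,0,0]

```text
time: 105.05
eef_pos: [0.4388, -0.1798, 0.0523]
tool_rot: [0.681, 0.647, -0.248, 0.237]
ft_force: [-6.3, 7.2, 16.5]
gripper_width: 0.0429
finger_force: 63.7
```

Emit:
apply_moves:
  linear:
    - [0,0,0]
    - [0,0,0]
    - [0,0,0]
    - [0,0,0]
    - [0,0,0]
  dr:
    - [0,0,0]
    - [0,0,0]
    - [0,0,0]
    - [0,0,0]
    - [0,0,0]
  claw: 62

```text
time: 105.68
eef_pos: [0.4387, -0.1798, 0.0513]
tool_rot: [0.681, 0.647, -0.248, 0.236]
ft_force: [0.3, -0.5, 0.2]
gripper_width: 0.0531
finger_force: 0.0
```

Emit:
apply_moves:
  linear:
    - [-0.3,0,-0.4]
    - [-0.4,0,-0.8]
    - [-0.4,0,-1]
    - [-0.4,0,-1]
    - [-0.4,0,-1]
    - [-0.6,0,-1]
    - [-0.6,0,-1]
    - [0,0,0]
  dr:
    - [0,0,0]
    - [0,0,0]
    - [0,0,0]
    - [0,0,0]
    - [0,0,0]
    - [0,0,0]
    - [0,0,0]
    - [0,0,0]

```text
time: 106.68
eef_pos: [0.4408, -0.1471, 0.1884]
tool_rot: [0.682, 0.647, -0.247, 0.238]
ft_force: [-0.1, 1.2, -0.3]
gripper_width: 0.053
finger_force: 0.0
```

Emit:
apply_moves:
  linear:
    - [0,0,0]
    - [0,0,0]
    - [0,0,0]
    - [0,0,0]
    - [0,0,0]
    - [0,0,0]
    - [0,0,0]
    - [0,0,0]
  dr:
    - [0,0.97,0]
    - [0,0.97,0]
    - [0,0.97,0]
    - [0,0.97,0]
    - [0,0.97,0]
    - [0,0.97,0]
    - [0,0.97,0]
    - [0,0.97,0]
  claw: 0

```text
time: 107.68
eef_pos: [0.4399, -0.1473, 0.1859]
tool_rot: [0.725, 0.688, -0.027, 0.026]
ft_force: [-0.5, 0.4, 0.4]
gripper_width: 0.0
finger_force: 0.0
```

Emit:
apply_moves:
  linear:
    - [0,0,0]
    - [0,0,0]
  dr:
    - [0,0.97,0]
    - [0,0,0]

```text
time: 107.92
eef_pos: [0.4399, -0.148, 0.1858]
tool_rot: [0.726, 0.688, -0.0, 0.0]
ft_force: [-0.2, -1.3, 0.2]
gripper_width: 0.0002
finger_force: 0.0
```

Run:
```python
from wells import *
t=read_camera("top")[:,:,::-1];cv2.imwrite("pics/t16.png",t);cv2.imwrite("pics/s16.png",read_camera("side")[:,:,::-1])
for p in sorted(wells("top",(418,240,462,315),t)): print(np.round(p,1),w("top",p,.063).round(4)[:2])
legs([((.599,-.306,.19),down(87),1),((.599,-.306,.116),None,1)])
```

```text
[446.2 301. ] [ 0.4288 -0.2147]
[457.5 310.7] [ 0.4077 -0.2382]
at [ 0.44   -0.1475  0.1859] F [-0.1  0.1  0.2] w 0.0004 q [-0.4   0.17  1.82 -0.    1.15 -0.35]
9 x lin [-0.83, 0.93, -0.02]
4 x lin [-0.01, -0.0, 0.92]
end [ 0.5994 -0.3063  0.1162]
```

Emit:
apply_moves:
  linear:
    - [-0.83,0.93,0]
    - [-0.83,0.93,0]
    - [-0.83,0.93,0]
    - [-0.83,0.93,0]
    - [-0.83,0.93,0]
    - [-0.83,0.93,0]
    - [-0.83,0.93,0]
    - [-0.83,0.93,0]
  dr:
    - [0,0,0]
    - [0,0,0]
    - [0,0,0]
    - [0,0,0]
    - [0,0,0]
    - [0,0,0]
    - [0,0,0]
    - [0,0,0]

```text
time: 109.02
eef_pos: [0.5827, -0.2877, 0.1861]
tool_rot: [0.725, 0.689, -0.001, 0.001]
ft_force: [-0.3, -0.5, 0.4]
gripper_width: 0.0004
finger_force: 0.0
```

Emit:
apply_moves:
  linear:
    - [-0.83,0.93,0]
    - [0,0,0.88]
    - [0,0,0.88]
    - [0,0,0.88]
    - [0,0,0.88]
    - [0,0,0]
  dr:
    - [0,0,0]
    - [0,0,0]
    - [0,0,0]
    - [0,0,0]
    - [0,0,0]
    - [0,0,0]

```text
time: 109.78
eef_pos: [0.5991, -0.3049, 0.1142]
tool_rot: [0.725, 0.689, -0.0, -0.001]
ft_force: [0.7, 0.1, 0.6]
gripper_width: -0.0
finger_force: 0.0
```

Run:
```python
from k import *
legs([((.599,-.25,.116),None,.4)])
```

```text
at [ 0.5991 -0.3049  0.1142] F [0.7 0.1 0.6] w -0.0 q [-0.53  0.69  1.25 -0.    1.2  -0.47]
7 x lin [0.39, -0.02, -0.01]
end [ 0.5991 -0.2503  0.1156]
```

Emit:
apply_moves:
  linear:
    - [0.39,-0.02,0]
    - [0.39,-0.02,0]
    - [0.39,-0.02,0]
    - [0.39,-0.02,0]
    - [0.39,-0.02,0]
    - [0.39,-0.02,0]
    - [0.39,-0.02,0]
  dr:
    - [0,0,0]
    - [0,0,0]
    - [0,0,0]
    - [0,0,0]
    - [0,0,0]
    - [0,0,0]
    - [0,0,0]

```text
time: 110.65
eef_pos: [0.5997, -0.2501, 0.1157]
tool_rot: [0.725, 0.689, 0.0, 0.0]
ft_force: [0.1, -2.3, -1.0]
gripper_width: 0.0002
finger_force: 1.0
```

Emit:
apply_moves:
  linear:
    - [0.1,0,0]
    - [0,0,0]
  dr:
    - [0,0,0]
    - [0,0,0]

```text
time: 110.9
eef_pos: [0.5997, -0.2494, 0.1157]
tool_rot: [0.725, 0.689, -0.0, 0.001]
ft_force: [0.7, -9.3, -1.8]
gripper_width: 0.0002
finger_force: 4.3
```

Emit:
apply_moves:
  linear:
    - [0.1,0,0]
    - [0,0,0]
  dr:
    - [0,0,0]
    - [0,0,0]

```text
time: 111.15
eef_pos: [0.5996, -0.2491, 0.1158]
tool_rot: [0.725, 0.688, -0.001, 0.002]
ft_force: [2.1, -19.0, -4.5]
gripper_width: -0.0003
finger_force: 9.7
```

Emit:
apply_moves:
  linear:
    - [-0.8,0,0]
    - [0,0,-1]
    - [0,0,-1]
    - [0,0,-1]
    - [0,0,-1]
    - [0,0,-1]
    - [-1,0,0]
    - [-1,0,0]
  dr:
    - [0,0,0]
    - [0,0,0]
    - [0,0,0]
    - [0,0,0]
    - [0,0,0]
    - [0,0,0]
    - [0,0,0]
    - [0,0,0]

```text
time: 112.15
eef_pos: [0.5968, -0.3038, 0.216]
tool_rot: [0.725, 0.689, 0.0, 0.001]
ft_force: [-0.5, -0.7, -0.5]
gripper_width: -0.0003
finger_force: 0.0
```

Emit:
apply_moves:
  linear:
    - [-1,-1,0]
    - [-1,-1,0]
    - [-1,-1,0]
    - [-1,-1,0]
    - [-1,-1,0]
    - [-1,-1,0]
    - [-1,-1,0]
    - [-1,-1,0]
  dr:
    - [0,0,0]
    - [0,0,0]
    - [0,0,0]
    - [0,0,0]
    - [0,0,0]
    - [0,0,0]
    - [0,0,0]
    - [0,0,0]

```text
time: 113.15
eef_pos: [0.4274, -0.4556, 0.215]
tool_rot: [0.725, 0.688, 0.0, -0.0]
ft_force: [-0.4, -0.1, 0.6]
gripper_width: 0.0001
finger_force: 0.0
```

Emit:
apply_moves:
  linear:
    - [0,-1,0]
    - [0,-1,0]
    - [0,-1,0]
    - [0,-1,0]
    - [0,0,0]
  dr:
    - [0,0,0]
    - [0,0,0]
    - [0,0,0]
    - [0,0,0]
    - [0,0,0]

```text
time: 113.78
eef_pos: [0.3477, -0.4509, 0.2154]
tool_rot: [0.726, 0.688, 0.0, 0.0]
ft_force: [0.3, 0.5, 1.3]
gripper_width: 0.0003
finger_force: 0.0
```

Run:
```python
from wells import *
t=read_camera("top")[:,:,::-1];s=read_camera("side")[:,:,::-1]
for p in sorted(wells("top",(418,240,510,315),t)): print(np.round(p,1),w("top",p,.063).round(4)[:2])
a=cv2.resize(s[100:300,270:470],(400,400),interpolation=cv2.INTER_CUBIC);b=cv2.resize(t[200:340,390:530],(400,400),interpolation=cv2.INTER_CUBIC)
cv2.imwrite("pics/v5.png",np.hstack([a,b]))
```

```text
[427.5 301. ] [ 0.4291 -0.1744]
[427.7 291.3] [ 0.45   -0.1756]
[428.  267.7] [ 0.5019 -0.1782]
[428.3 258.3] [ 0.5228 -0.1795]
[436.7 301.3] [ 0.4282 -0.1943]
[436.9 291.8] [ 0.4488 -0.1955]
[437.3 268.2] [ 0.5008 -0.1983]
[437.4 258.7] [ 0.5218 -0.1995]
[446.1 302. ] [ 0.4266 -0.2144]
[446.2 292.2] [ 0.4478 -0.2155]
[446.4 268.5] [ 0.4998 -0.2183]
[446.5 259.2] [ 0.5204 -0.2194]
[465.7 268.8] [ 0.4988 -0.2602]
[465.7 259.3] [ 0.5198 -0.2613]
[466.8 302. ] [ 0.4262 -0.2591]
[466.9 292.4] [ 0.447  -0.2603]
[470.4 281.5] [ 0.4708 -0.269 ]
[470.6 249.1] [ 0.5426 -0.2731]
[474.8 269.2] [ 0.4977 -0.28  ]
[474.9 259.8] [ 0.5187 -0.2813]
[476.1 292.7] [ 0.4462 -0.2801]
[476.2 302.5] [ 0.4251 -0.2793]
[484.1 269.6] [ 0.4967 -0.3001]
[484.2 260.3] [ 0.5174 -0.3014]
[485.4 293.2] [ 0.4449 -0.3001]
[485.4 302.9] [ 0.4241 -0.2991]
[493.3 260.6] [ 0.5164 -0.3212]
[493.3 270.2] [ 0.4951 -0.3201]
[494.7 293.7] [ 0.4438 -0.3202]
[494.8 303.3] [ 0.423  -0.3192]
```

View pics/v5.png

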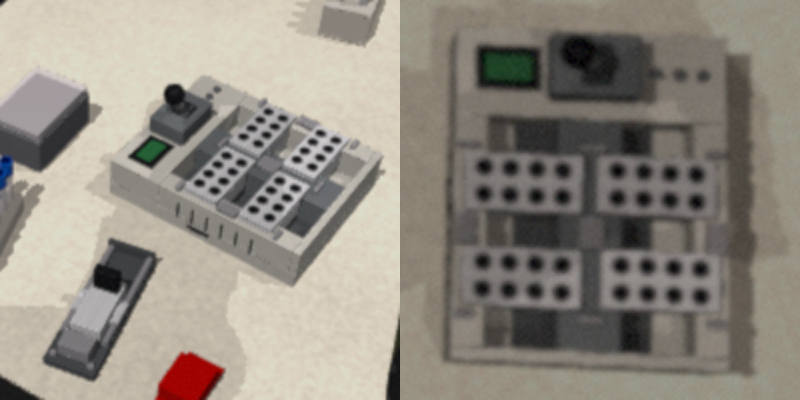

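The picture shows all four inserts seated with wells up (around (465-720, 150-310) in the right half). The lever now leans to +y, its ball at about (577, 50).

```bash
python3 -c "
from station import env
print(env.sign_off())"
```

```text
the job is handed in; nothing more can be done
None
```

All four inserts are seated wells up in their own heater pockets, the two flipped one at a time in the clamp, and the heater is switched on; I handed the job in at about 114 s, and no verdict came back.

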